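# Put the stage plate back in the microscope stand

### The arm

A 6-joint arm with a two-finger parallel gripper is mounted at the origin on the work surface. World frame = base frame: x ahead of the robot, y to its left, z up, the work surface at z = 0. Lengths are in m, angles in rad, forces in N, time in s.
With the tool pointing down it reaches from about 0.35 to 0.975 m from the base axis. Payload 4.9 kg.
Tool frame: the origin (TCP) lies at the very end of the fingers, on their centre line; the grasp point (between the pads) lies 19 mm behind it; x points along the fingers, z is the direction in which the jaws open and shut, and the axes are right-handed (so a half turn about x gives the same grasp; the last joint's range is limited). The gripper opens to 85 mm and grips with 20 to 120 N. Pads are 22 mm wide; open, the fingers measure 114 mm over their backs; the gripper's body (76 mm by 85 mm) begins 54 mm behind the grasp point. The pads swing forward as they close: fully open they stand 13 mm farther back than shut.
Start: joints at [-1.3, 0.053, 1.613, -0, 1.476, -0.119], TCP at [0.237, -0.578, 0.231] pointing down, gripper open.
Joint ranges: [-3.01, 3.01], [-1.01, 2.22], [0.06, 2.58], [-1.02, 4.17], [0.09, 2.62], [-3.14, 3.14]. Speed limits (rad/s): [2.57, 2.57, 3.14, 3.14, 3.14, 3.14].

### API

Orientations are given as a unit quaternion [w, x, y, z].
In Python, from plant import manip, vision, job gives the robot as it stands.
- The arm moves only by the tool servo_tool, never from a script. Its arguments are lists of equal length, an entry for each row: "twist": the turn, a rotation vector about the world's x, y, z in rad, a list of three; "xyz": the shift along the world's x, y, z in cm, a list of three; "fingers": the opening, from 0 (shut) to 1 (fully open). In form: {"twist": [[wx, wy, wz], ...], "xyz": [[x, y, z], ...], "fingers": [fingers, ...]}. A call has 1 to 8 rows; each row shifts and turns the commanded pose from where the row before left it; what a row does not reach is not made up. A row lasts 1/8 s, in which the tool goes at most 62.5 mm and 10.7 degrees, less where a joint would pass 70% of its speed; a pose out of reach is approached as far as the arm can. A call with a gripper value outside its range is refused whole. The fingers move at their own pace and stop on an object; the grip force is fixed at half the most. Time passes only in rows, so rows that do not move let the fingers close. It gives the time, the measured TCP pose, the force and the opening at its end, in the units of the state.
- manip.state(): the state, without advancing time (a new reading comes with each control period).
- vision.grab_frame(name): name is "side" or "top" or "wrist"; returns the picture (400x640x3 uint8, red, green, blue); there is no depth.
- vision.get_calibration(name): a dict with "camera_matrix" (3x3 intrinsics, pixels), "k1" (the pictures are not rectified: a ray, as slopes to the right and down, at radius r is drawn at 1 + k1 r^2 times it, then the intrinsics apply), "origin" and "orientation" of the camera in the world; the wrist camera has in their place "mount" (4x4, takes a point from camera to tool coordinates, whose origin is the TCP and whose axes are the tool frame's). Camera axes: x right, y up, looking along -z (the intrinsics and any distortion apply to the point x, -y, -z); pixel columns grow to the right and rows downward; lengths in m; the calibration is good to about 2 mm. A picture is of the moment at which its call begins: read the wrist's pose just before it. get_calibration takes no time and is no camera call.
- job.job_done(): hands the job in, once; it reports no verdict.
Trained networks look in the newest picture that a camera, given by its name, has taken for a name from the list of things; names that differ only in an ending like _2 or _b are one class to them, and where a whole thing is asked for, a point or a joint stands for the part that bears it (a point fixed in the world has none). Each returns a list of dicts, best first, with "score" (0 to 1); they miss things now and then, are a little off and sometimes report something else, mostly with a low value. They report only what shows in the picture. A call takes as long as a camera call. They do not tell look-alikes from the thing itself.
- vision.spot_in(camera, label): "extent" ([centre column, centre row, width, height] in pixels, round what is visible of it).
The state is a dict: "time": time; "joint_pos": joint angles; "joint_vel": joint speeds; "joint_efforts": joint torques, N m; "tool_pos": TCP position; "tool_rot": TCP orientation; "contact_force": force on the tool from outside, world axes, zero at the start; "ft_torque": the same for the moment, N m; "gripper_width": opening from 0.0 (shut) to 1.0 (fully open).
Only numpy, scipy, OpenCV 4.12 (cv2) and the standard library are available. Lean on these libraries where they do the work, as an engineer would, in place of code of your own. Each camera call takes 0.05 s, during which the arm holds its last target.

### The job

The microscope head hangs over its stand's round recess: swing the head about a quarter turn aside on its pole, to whichever side leaves you room, and leave it there. Then slide the black stage plate across the base, without lifting it, until it drops into the recess, and press down the edge that still stands up against the spring catch, firmly but not hard, so that it lies fully home and flush. Do not disturb the solder spool, the flux bottle, the circuit board or the screwdriver.

Things in the scene. Friction and masses are not known exactly. Their poses are not given: they have to be found in the camera images.
- stand: Ivory flat base of a pole-stand stereo microscope, heavy, it does not move: 240 mm along its x, 340 mm along its y, 22 mm thick (flat top 22 mm above the bench). Origin: centre of its underside; x points from the recess (centre at x = -40 mm, y = 0) to the pole (x = +90 mm, y = 0), z up. Either side of the recess is a plain flat wing.
- recess (a point): Centre of the mouth of the round recess in the base, level with the base's top; axes as stand. The recess is 96.8 mm in diameter and 8 mm deep, its flat floor mid grey, 14 mm above the bench.
- catch_point (a point): Point on the recess's rim, level with the base's top, on the side away from the pole (48 mm from the recess centre; axes as stand). Just below it a small brass spring ball stands 4.5 mm out of the recess's wall. It keeps a plate that has dropped in tilted, the edge here or the one opposite about 5 to 8 mm up; pressed down near the raised edge with 10 to 17 N it snaps in and the ball then holds it.
- pole (a point): Foot of the vertical steel pole, on its axis, level with the base's top. The pole is 32 mm in diameter, up to 352 mm above the bench, with a foot 60 mm in diameter and 14 mm tall.
- head (a joint): Angle of the microscope head about the pole, rad: 0 = lens straight over the recess, positive = swung anticlockwise seen from above, towards the stand's -y side; stops at +-1.9. Stiff clamp: it turns under about 5 N pushed at the lens axis and stays where it is left. It swings level, its underside 133 mm above the bench or more.
- lens (a point): Centre of the underside of the head's ring light, 130 mm from the pole axis, 133 mm above the bench; turns with the head (x towards the pole). Above it, round: ring light 72 mm in diameter to 156 mm above the bench, barrel 60 mm to 184 mm, holder 88 mm to 208 mm; then the box-shaped body. A focus block with knobs (108 mm wide over them, 180 to 250 mm above the bench) joins it to the pole.
- head_body (a point): Centre of the head's ivory box-shaped body, on the lens axis 246 mm above the bench: 105 mm along x (towards the pole), 100 mm along y, 78 mm tall. Its flat upright sides at y = +-50 mm are good to push against. On it a block 86 mm wide to 321 mm above the bench, with two eyepieces that slant up and away from the pole to about 370 mm above the bench.
- plate: Black rigid round stage plate, 95 mm in diameter, 8 mm thick, rim bevelled alike above and below (1.7 mm in, 3.5 mm up), about 80 g, lying flat on one wing of the base; it slides easily. Origin: centre of its underside; z up. Fully home, its top is flush with the base's top, its underside 14 mm above the bench. Slid over the recess, with small sideways wiggles if need be, it drops in.
- spool: Spool of solder wire, orange flanges 60 mm in diameter, 48 mm tall, standing on the other wing of the base. Origin: centre of its underside. Not to be moved.
- flux: Small amber bottle with black cap, 44 mm in diameter, 85 mm tall, standing on the bench. Origin: centre of its underside. Not to be moved.
- board: Green circuit board 80 x 120 mm, up to 12 mm tall, lying on the bench. Origin: centre of its underside. Not to be moved.
- driver: Screwdriver with grey handle, 170 mm long, lying on the bench along its x. Not to be moved.
Mind the look-alikes: they are no part of the job. Several things have the shape of the plate; the one meant has the colours described above.

How it is judged:
By the outcome, as a careful person would: the job done as asked, in the order asked, and still so for the second after the job is handed in, with the robot touching nothing.
It also fails if it takes over 72 s, if anything falls off the work surface, if the arm or the gripper's body presses on something with over 40 N, if the wrist force passes 120 N, or if a joint passes its speed limit or range.

## Working session

There is one attempt and no reset: what is moved stays moved. The work goes in short steps, Python scripts to look and compute and a tool call to move; the robot and the scene stay as the last step left them, time stands still between calls to the robot, and variables do not carry over. Pictures are saved under pics/ and viewed, and the job is handed in when it is done.

Besides the shell and the picture viewer there is one more tool, called after "Request:" by a JSON object that holds its "op" and its "data", one argument or row to a line. servo_tool: Moves the arm, as the interface text tells. Its arguments: {"type":"object","properties":{"twist":{"type":"array","items":{"type":"array","items":{"type":"number"}}},"xyz":{"type":"array","items":{"type":"array","items":{"type":"number"}}},"fingers":{"type":"array","items":{"type":"number"}}},"required":["twist","xyz","fingers"]}

```bash
ls; mkdir -p pics
python3 - <<'E'
from plant import manip, vision, job
import cv2
for n in ("side","top","wrist"):
    im=vision.grab_frame(n); cv2.imwrite(f"pics/{n}0.png",im[:,:,::-1])
    c=vision.get_calibration(n); print(n,c)
s=manip.state(); print(s)
E
```

```text
pics
side {'camera_matrix': array([[481.56560212,   0.        , 317.95581326],
       [  0.        , 481.56560212, 206.64841453],
       [  0.        ,   0.        ,   1.        ]]), 'k1': -0.11000322610514607, 'origin': array([0.02040479, 0.73706398, 1.15056005]), 'orientation': array([-0.2526006 , -0.10204591,  0.333426  ,  0.90255563])}
top {'camera_matrix': array([[408.93384743,   0.        , 319.06617566],
       [  0.        , 408.93384743, 202.81611939],
       [  0.        ,   0.        ,   1.        ]]), 'k1': -0.10613887395618817, 'origin': array([ 0.3737965 , -0.0077822 ,  1.49748058]), 'orientation': array([-0.698132  , -0.03237877,  0.01864815,  0.7149934 ])}
wrist {'camera_matrix': array([[284.12236628,   0.        , 324.07692972],
       [  0.        , 284.12236628, 196.899513  ],
       [  0.        ,   0.        ,   1.        ]]), 'k1': -0.004252792568671583, 'mount': array([[ 2.54397132e-05,  3.23714519e-01, -9.46154802e-01,
        -1.42898462e-01],
       [ 4.91959431e-04,  9.46154684e-01,  3.23714491e-01,
         8.25239012e-02],
       [ 9.99999879e-01, -4.73704982e-04, -1.35184507e-04,
        -5.33477768e-04],
       [ 0.00000000e+00,  0.00000000e+00,  0.00000000e+00,
         1.00000000e+00]])}
{'time': 0.15, 'joint_pos': array([-1.30000693e+00,  5.32442366e-02,  1.61399484e+00,  3.38847640e-06,
        1.47596986e+00, -1.19017486e-01]), 'joint_vel': array([-7.31010678e-05, -9.86737676e-04, -3.29931975e-03,  4.00995140e-04,
       -1.49828098e-03, -3.79979163e-04]), 'joint_efforts': array([-4.47560922e-07, -3.94242954e+01, -3.70722198e+01, -1.71291285e-04,
        4.63179516e-03,  1.10868447e-05]), 'tool_pos': array([ 0.23736665, -0.57764712,  0.23031153]), 'tool_rot': array([ 0.58693607,  0.39407043,  0.5878016 , -0.39332407]), 'contact_force': array([ 0.34353137, -0.15408996, -0.31611728]), 'ft_torque': array([ 0.02112091,  0.00157649, -0.01254511]), 'gripper_width': 0.9977660276877967}
```

View pics/side0.png

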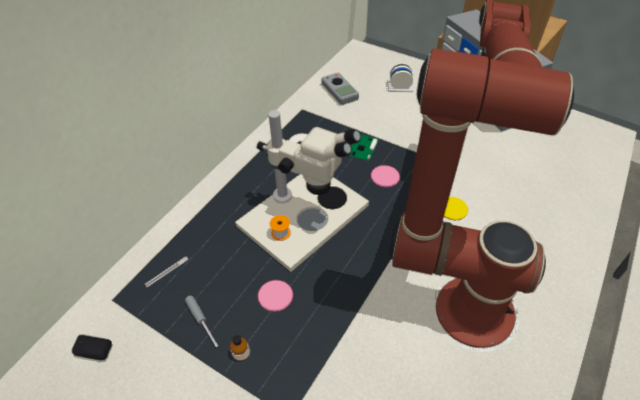

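View pics/top0.png

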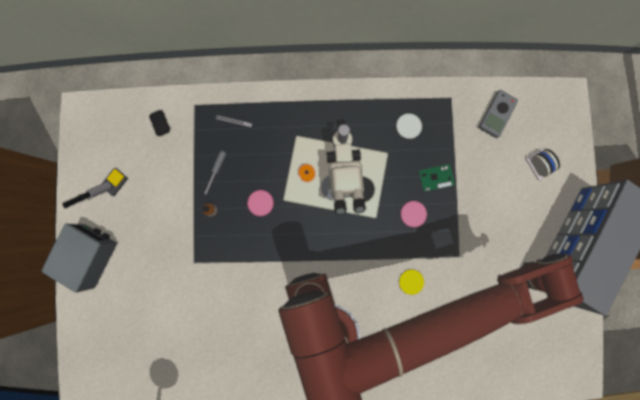

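View pics/wrist0.png

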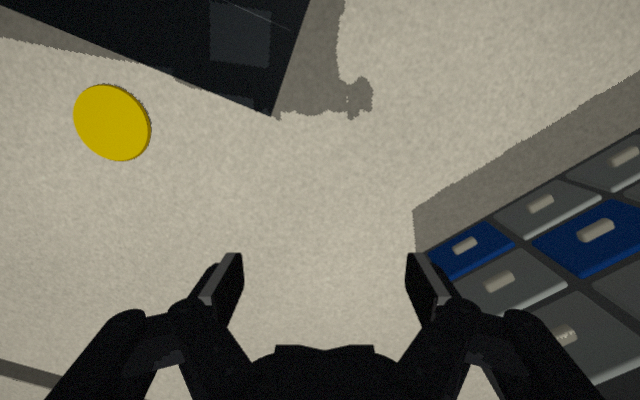

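```bash
cat > h.py <<'E'
import numpy as np, cv2
from scipy.spatial.transform import Rotation as R
from plant import manip, vision, job
def q2R(q): return R.from_quat([q[1],q[2],q[3],q[0]]).as_matrix()
def cam(n,st=None):
    c=vision.get_calibration(n); K=c["camera_matrix"]
    if n=="wrist":
        st=st or manip.state(); T=np.eye(4); T[:3,:3]=q2R(st["tool_rot"]); T[:3,3]=st["tool_pos"]; T=T@c["mount"]
        return K,c["k1"],T[:3,3],T[:3,:3]
    return K,c["k1"],np.array(c["origin"]),q2R(c["orientation"])
def proj(P,C):
    K,k,o,Rm=C; p=(np.atleast_2d(P)-o)@Rm; s=np.c_[p[:,0],-p[:,1]]/(-p[:,2:3])
    s=s*(1+k*(s**2).sum(1,keepdims=True)); return s@K[:2,:2].T+K[:2,2]
def ray(uv,C):
    K,k,o,Rm=C; d=(np.atleast_2d(uv)-K[:2,2])/np.array([K[0,0],K[1,1]]); s=d.copy()
    for _ in range(30): s=d/(1+k*(s**2).sum(1,keepdims=True))
    v=np.c_[s[:,0],-s[:,1],-np.ones(len(s))]@Rm.T; return o,v/np.linalg.norm(v,axis=1,keepdims=True)
def onz(uv,z,C):
    o,v=ray(uv,C); return o+v*((z-o[2])/v[:,2])[:,None]
def tri(uv1,C1,uv2,C2):
    o1,v1=ray(uv1,C1);o2,v2=ray(uv2,C2);v1=v1[0];v2=v2[0]
    A=np.c_[v1,-v2];t=np.linalg.lstsq(A,o2-o1,rcond=None)[0];a=o1+t[0]*v1;b=o2+t[1]*v2
    return (a+b)/2,np.linalg.norm(a-b)
E
python3 - <<'E'
from h import *
ims={n:cv2.imread(f"pics/{n}0.png") for n in("top","side")}
t=ims["top"][80:270,180:470]; cv2.imwrite("pics/topc.png",cv2.resize(t,None,fx=2.7,fy=2.7,interpolation=cv2.INTER_CUBIC))
t=ims["side"][100:280,220:400]; cv2.imwrite("pics/sidec.png",cv2.resize(t,None,fx=3.3,fy=3.3,interpolation=cv2.INTER_CUBIC))
for n in("top","side"):
    vision.grab_frame(n)
    for l in("stand","plate","spool","flux","board","driver","head","pole"):
        r=vision.spot_in(n,l); print(n,l,[(np.round(x["extent"],1).tolist(),round(x["score"],2)) for x in r[:4]])
E
```

```text
top stand [([336.2, 168.8, 98.9, 94.7], 0.62)]
top plate [([410.8, 282.1, 22.6, 24.6], 0.95), ([415.9, 213.6, 23.7, 24.8], 0.89), ([260.4, 202.8, 28.7, 22.0], 0.81), ([409.1, 127.5, 24.9, 26.9], 0.63)]
top spool [([307.6, 174.7, 15.3, 11.7], 0.63)]
top flux [([211.4, 206.4, 11.9, 8.8], 0.53)]
top board [([439.1, 177.8, 42.1, 23.1], 0.62), ([334.6, 167.0, 103.5, 96.4], 0.57)]
top driver [([219.8, 163.8, 16.5, 20.5], 0.54), ([345.6, 167.4, 38.2, 88.9], 0.39)]
top head [([346.9, 167.0, 41.7, 92.4], 0.76)]
top pole [([337.5, 169.7, 105.6, 95.4], 0.95), ([347.4, 165.9, 36.9, 95.6], 0.36)]
side stand [([302.1, 190.0, 137.3, 155.2], 0.82), ([308.4, 161.5, 107.1, 67.0], 0.6)]
side plate [([385.4, 174.2, 28.4, 16.7], 0.66), ([273.8, 296.0, 36.6, 28.2], 0.64), ([301.1, 189.8, 134.5, 161.6], 0.64), ([457.9, 206.9, 23.4, 25.5], 0.6)]
side spool [([278.6, 227.9, 19.9, 27.1], 0.9)]
side flux [([238.4, 347.6, 16.5, 26.1], 0.91)]
side board [([364.7, 147.5, 28.2, 21.8], 0.83), ([302.6, 190.2, 139.9, 158.1], 0.52), ([279.4, 227.4, 20.6, 28.1], 0.16)]
side driver [([200.4, 321.2, 33.7, 51.3], 0.83), ([307.9, 161.2, 103.1, 60.4], 0.68)]
side head [([308.7, 161.1, 103.0, 70.1], 0.59)]
side pole [([301.4, 190.9, 132.1, 159.4], 0.95)]
```

View pics/topc.png

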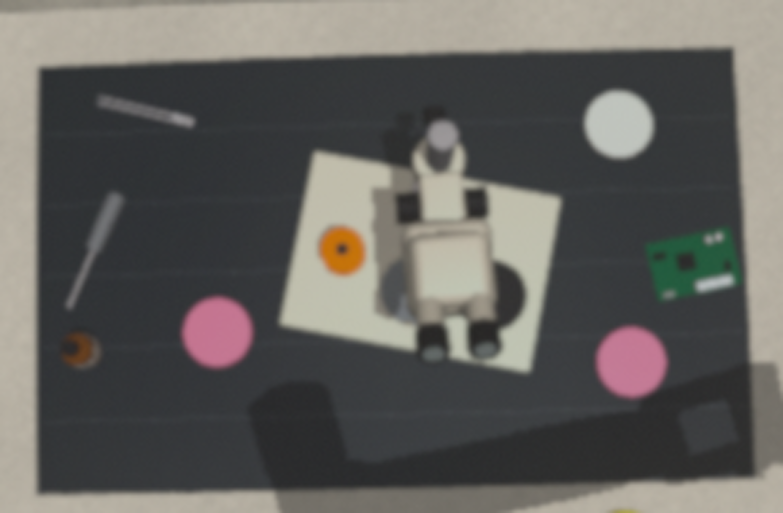

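View pics/sidec.png

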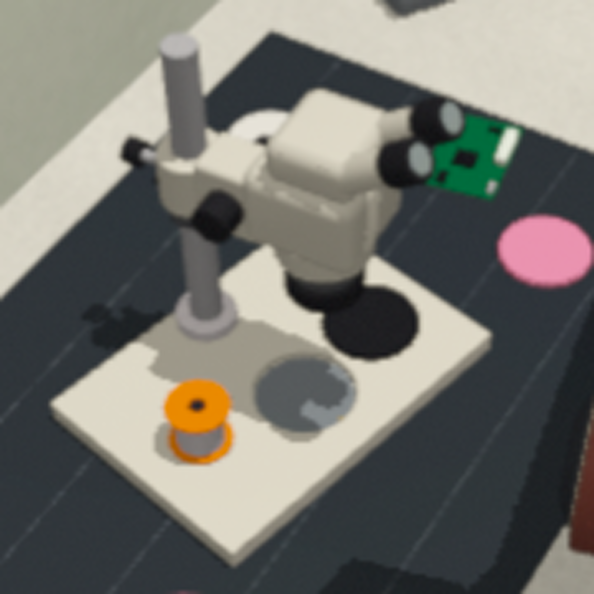

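Run:
```python
from h import *
from scipy.optimize import least_squares
T=cam("top");S=cam("side")
t=lambda p:np.array(p)/2.7+[180-.3,80-.3]; s=lambda p:np.array(p)/3.3+[220-.3,100-.3]
# stand corners (x,y): far-left(+,+) far-right(+,-) near-right(-,-) near-left(-,+)
L=np.array([[.12,.17,.022],[.12,-.17,.022],[-.12,-.17,.022],[-.12,.17,.022]])
to=t([[315,152],[560,198],[531,373],[280,325]])
so=s([[52,405],[490,335],[233,556]]); Ls=L[[0,2,3]]
print(onz(to,.022,T)); print(onz(so,.022,S))
def W(p,P): 
    c,q=np.cos(p[2]),np.sin(p[2]); return np.c_[p[0]+c*P[:,0]-q*P[:,1],p[1]+q*P[:,0]+c*P[:,1],P[:,2]]
f=lambda p:np.r_[(proj(W(p,L),T)-to).ravel(),(proj(W(p,Ls),S)-so).ravel()]
r=least_squares(f,[.5,-.05,-.2]);print("stand",r.x,np.abs(r.fun).max(), r.fun.round(1))
p=r.x
print("recess",W(p,np.array([[-.04,0,.022]])),"pole",W(p,np.array([[.09,0,.022]])))
print("poletop pred",proj(W(p,np.array([[.09,0,.352]])),T),t([442,135]),proj(W(p,np.array([[.09,0,.352]])),S),s([180,44]))
# plate from side: extent ellipse centre, z=.03
print("plate side",onz(s([[371,322]]),.030,S))
print("plate top right edge", onz(t([[526,296]]),.03,T))
print("spool",tri(t([342,250]),T,s([197,405]),S))
np.save("stand.npy",p)
c=p[2];inv=lambda P:(P[:2]-p[:2])@np.array([[np.cos(c),-np.sin(c)],[np.sin(c),np.cos(c)]])
print(inv(onz(s([[371,322]]),.030,S)[0]))
```

```text
[[ 0.72917633  0.09742177  0.022     ]
 [ 0.65707161 -0.23320293  0.022     ]
 [ 0.42140859 -0.18572121  0.022     ]
 [ 0.49400215  0.14884217  0.022     ]]
[[ 0.72797093  0.09847223  0.022     ]
 [ 0.42324829 -0.18307952  0.022     ]
 [ 0.49351454  0.14977261  0.022     ]]
stand [ 0.57548762 -0.0426672  -0.21144996] 0.570048700081486 [-0.3  0.2  0.2 -0.  -0.6 -0.3  0.   0.  -0.1 -0.1  0.3 -0.   0.1 -0.3]
recess [[ 0.53637852 -0.03427208  0.022     ]] pole [[ 0.66348311 -0.0615562   0.022     ]]
poletop pred [[343.69381235 129.96551225]] [343.4037037 129.7      ] [[274.01152905 113.58763181]] [274.24545455 113.03333333]
plate side [[ 0.5247886  -0.13339752  0.03      ]]
plate top right edge [[ 0.52406154 -0.18147995  0.03      ]]
spool (array([0.58632253, 0.06112974, 0.07243656]), np.float64(0.0009410695522149811))
[-0.03052755 -0.09935014]
```

Run:
```python
from h import *
s=manip.state(); print(s["time"],q2R(s["tool_rot"]).round(3))
p=np.load("stand.npy");c,q=np.cos(p[2]),np.sin(p[2])
T=cam("top");S=cam("side")
W=lambda P:np.array([p[0]+c*P[0]-q*P[1],p[1]+q*P[0]+c*P[1],P[2]])
im=cv2.imread("pics/topc.png");im2=cv2.imread("pics/sidec.png")
for a,col in((0,(0,0,255)),(.1,(0,255,0)),(-.1,(255,0,0))):
    def H(P):
        x,y=P[0],P[1]; ca,sa=np.cos(a),np.sin(a); x-=.09; return W([.09+ca*x-sa*y,sa*x+ca*y,P[2]])
    pts=[H([-.04+dx,dy,z]) for dx,dy,z in((.0525,.05,.285),(.0525,-.05,.285),(-.0525,-.05,.285),(-.0525,.05,.285))]
    u=((proj(pts,T)-[180,80]+.3)*2.7).astype(int); cv2.polylines(im,[u],True,col,1)
    u=((proj(pts,S)-[220,100]+.3)*3.3).astype(int); cv2.polylines(im2,[u],True,col,1)
cv2.imwrite("pics/ov.png",np.hstack([im[100:400,250:600],im2[50:350,100:500]]))
```

```text
1.05 [[ 0.     0.925  0.38 ]
 [ 0.     0.38  -0.925]
 [-1.     0.    -0.   ]]
```

View pics/ov.png

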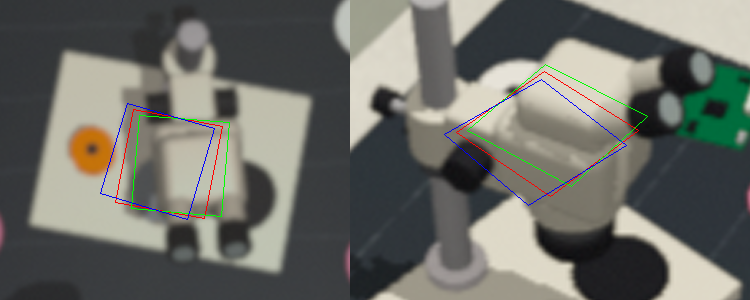

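Request:
{"op": "servo_tool", "data": {
  "twist": [
    [0, 0, 0.148],
    [0, 0, 0.148],
    [0, 0, 0.148],
    [0, 0, 0.148],
    [0, 0, 0.148],
    [0, 0, 0.148],
    [0, 0, 0.148],
    [0, 0, 0.148]
  ],
  "xyz": [
    [3.5, 4.1, 1],
    [3.5, 4.1, 1],
    [3.5, 4.1, 1],
    [3.5, 4.1, 1],
    [3.5, 4.1, 1],
    [3.5, 4.1, 1],
    [3.5, 4.1, 0],
    [3.5, 4.1, 0]
  ],
  "fingers": [0, 0, 0, 0, 0, 0, 0, 0]
}}

```text
time: 2.05
tool_pos: [0.5185, -0.2487, 0.2918]
tool_rot: [0.707, -0.003, 0.707, 0.002]
contact_force: [-0.7, -0.2, 0.5]
gripper_width: -0.002
```

Request:
{"op": "servo_tool", "data": {
  "twist": [
    [0.157, 0, 0],
    [0.157, 0, 0],
    [0.157, 0, 0],
    [0.157, 0, 0],
    [0.157, 0, 0],
    [0, 0, 0]
  ],
  "xyz": [
    [0.3, 1.4, -0.9],
    [0.3, 1.4, -0.9],
    [0.3, 1.4, -0.8],
    [0.3, 1.4, -0.8],
    [0.3, 1.4, -0.8],
    [0, 1, 0]
  ],
  "fingers": [0, 0, 0, 0, 0, 0]
}}

```text
time: 2.8
tool_pos: [0.5316, -0.1704, 0.246]
tool_rot: [0.652, 0.272, 0.654, 0.271]
contact_force: [-0.3, -0.9, 0.6]
gripper_width: -0.001
```

Run:
```python
from h import *
a=vision.grab_frame("side");b=vision.grab_frame("top")
cv2.imwrite("pics/p1.png",np.vstack([a[60:300,150:550],b[80:260,200:520].repeat(1,0)[:,:320] if 0 else cv2.resize(b[80:270,180:497],(400,240))])[:,:,::-1])
print(manip.state()["joint_pos"].round(3))
```

```text
[-0.718  0.147  1.619  0.595  1.895 -0.681]
```

View pics/p1.png

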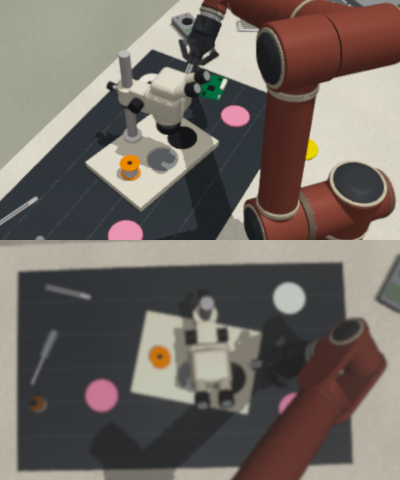

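Run:
```python
import numpy as np
P=np.array([.6635,-.0616]);r0=np.array([-.130,-.058]);prev=P+r0
for k in range(1,19):
    a=-.1*k; q=P+np.array([[np.cos(a),-np.sin(a)],[np.sin(a),np.cos(a)]])@r0
    print(k,((q-prev)*100).round(2),q.round(3)); prev=q
```

```text
1 [-0.51  1.33] [ 0.528 -0.106]
2 [-0.38  1.37] [ 0.525 -0.093]
3 [-0.24  1.4 ] [ 0.522 -0.079]
4 [-0.1   1.42] [ 0.521 -0.064]
5 [0.04 1.42] [ 0.522 -0.05 ]
6 [0.18 1.41] [ 0.523 -0.036]
7 [0.32 1.39] [ 0.527 -0.022]
8 [0.46 1.35] [ 0.531 -0.009]
9 [0.59 1.29] [0.537 0.004]
10 [0.72 1.23] [0.544 0.016]
11 [0.84 1.15] [0.553 0.028]
12 [0.95 1.06] [0.562 0.039]
13 [1.05 0.96] [0.573 0.048]
14 [1.14 0.85] [0.584 0.057]
15 [1.22 0.73] [0.596 0.064]
16 [1.29 0.61] [0.609 0.07 ]
17 [1.34 0.48] [0.623 0.075]
18 [1.38 0.34] [0.637 0.078]
```

Request:
{"op": "servo_tool", "data": {
  "twist": [
    [0, 0, 0],
    [0, 0, 0],
    [0, 0, 0],
    [0, 0, 0]
  ],
  "xyz": [
    [0, 2, 0],
    [0.2, 1.5, 0],
    [0, 1.2, 0],
    [0, 0.5, 0]
  ],
  "fingers": [0, 0, 0, 0]
}}

```text
time: 3.4
tool_pos: [0.5338, -0.1179, 0.2499]
tool_rot: [0.654, 0.268, 0.654, 0.271]
contact_force: [-5.7, -7.1, 3.2]
gripper_width: -0.003
```

Request:
{"op": "servo_tool", "data": {
  "twist": [
    [0, 0, -0.1],
    [0, 0, -0.1],
    [0, 0, -0.1],
    [0, 0, -0.1]
  ],
  "xyz": [
    [-0.51, 1.33, 0],
    [-0.38, 1.37, 0],
    [-0.24, 1.4, 0],
    [-0.1, 1.42, 0]
  ],
  "fingers": [0, 0, 0, 0]
}}

```text
time: 3.9
tool_pos: [0.5226, -0.0637, 0.2498]
tool_rot: [0.696, 0.394, 0.585, 0.134]
contact_force: [1.1, -5.9, 0.2]
gripper_width: 0.002
```

Run:
```python
from h import *
a=vision.grab_frame("side");b=vision.grab_frame("top")
cv2.imwrite("pics/p2.png",np.vstack([a[60:300,150:550],cv2.resize(b[80:270,180:497],(400,240))])[:,:,::-1])
print(manip.state()["joint_pos"].round(3))
```

```text
[-0.648 -0.188  1.949  0.755  1.607 -0.314]
```

View pics/p2.png

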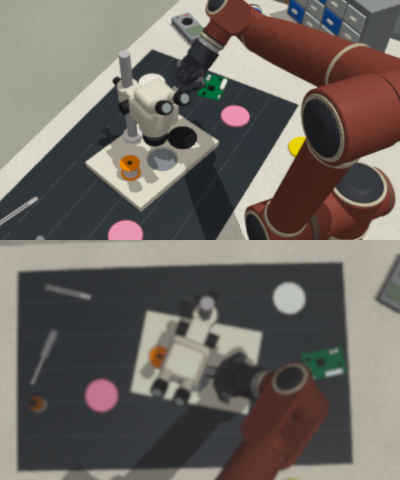

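Request:
{"op": "servo_tool", "data": {
  "twist": [
    [0, 0, -0.1],
    [0, 0, -0.1],
    [0, 0, -0.1],
    [0, 0, -0.1],
    [0, 0, -0.1],
    [0, 0, -0.1]
  ],
  "xyz": [
    [0.04, 1.42, 0],
    [0.18, 1.41, 0],
    [0.32, 1.39, 0],
    [0.46, 1.35, 0],
    [0.59, 1.29, 0],
    [0.72, 1.23, 0]
  ],
  "fingers": [0, 0, 0, 0, 0, 0]
}}

```text
time: 4.75
tool_pos: [0.5456, 0.0173, 0.2496]
tool_rot: [0.705, 0.549, 0.443, -0.077]
contact_force: [-1.9, -5.6, -1.7]
gripper_width: 0.0
```

Request:
{"op": "servo_tool", "data": {
  "twist": [
    [0, 0, -0.1],
    [0, 0, -0.1],
    [0, 0, -0.1],
    [0, 0, -0.1]
  ],
  "xyz": [
    [0.84, 1.15, 0],
    [0.95, 1.06, 0],
    [1.05, 0.96, 0],
    [1.14, 0.85, 0]
  ],
  "fingers": [0, 0, 0, 0]
}}

```text
time: 5.25
tool_pos: [0.585, 0.0585, 0.2491]
tool_rot: [0.675, 0.626, 0.326, -0.215]
contact_force: [-4.1, -5.4, -1.9]
gripper_width: 0.002
```

Run:
```python
from h import *
a=vision.grab_frame("side");b=vision.grab_frame("top")
cv2.imwrite("pics/p3.png",np.vstack([a[60:300,150:550],cv2.resize(b[80:270,180:497],(400,240))])[:,:,::-1])
print(manip.state()["joint_pos"].round(3))
```

```text
[-0.124 -0.518  2.198  0.319  0.727  1.11 ]
```

View pics/p3.png

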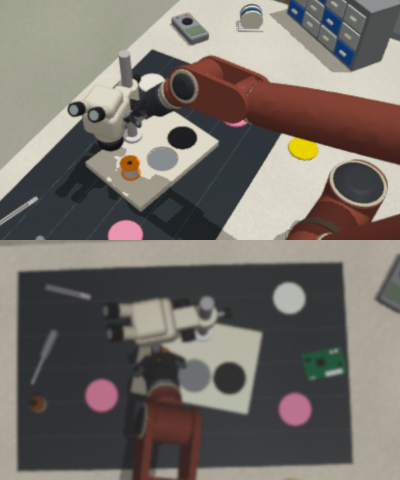

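Request:
{"op": "servo_tool", "data": {
  "twist": [
    [0, 0, -0.1],
    [0, 0, -0.1],
    [0, 0, -0.1],
    [0, 0, 0]
  ],
  "xyz": [
    [1.22, 0.73, 0],
    [1.29, 0.61, 0],
    [1.34, 0.48, 0],
    [0, 0, 0]
  ],
  "fingers": [0, 0, 0, 0]
}}

```text
time: 5.85
tool_pos: [0.6238, 0.0773, 0.2486]
tool_rot: [0.636, 0.667, 0.231, -0.312]
contact_force: [-0.7, -0.4, 0.2]
gripper_width: 0.004
```

Request:
{"op": "servo_tool", "data": {
  "twist": [
    [0, 0, 0],
    [0, 0, 0],
    [0, 0, 0]
  ],
  "xyz": [
    [-2, -0.5, 0],
    [-4, -1, 1],
    [-5, -1, 2]
  ],
  "fingers": [0, 0, 0]
}}

```text
time: 6.22
tool_pos: [0.512, 0.0508, 0.2779]
tool_rot: [0.636, 0.667, 0.231, -0.312]
contact_force: [0.5, -0.4, 1.3]
gripper_width: -0.002
```

Run:
```python
from h import *
a=vision.grab_frame("side");b=vision.grab_frame("top")
cv2.imwrite("pics/p4.png",cv2.resize(b[80:270,180:497],None,fx=2.5,fy=2.5,interpolation=cv2.INTER_CUBIC)[:,:,::-1])
cv2.imwrite("pics/p4s.png",cv2.resize(a[80:280,200:420],None,fx=2.5,fy=2.5,interpolation=cv2.INTER_CUBIC)[:,:,::-1])
s=manip.state();print(s["time"],s["joint_pos"].round(3))
```

```text
6.325 [ 0.005 -0.782  2.293 -0.126  0.841  1.745]
```

View pics/p4.png

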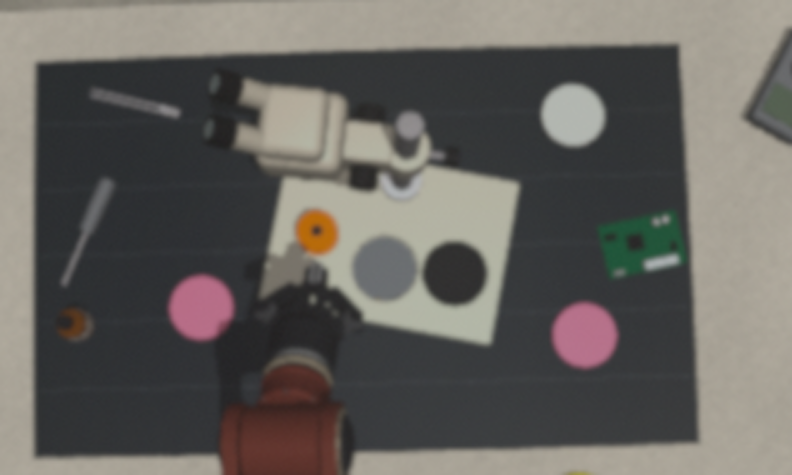

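View pics/p4s.png

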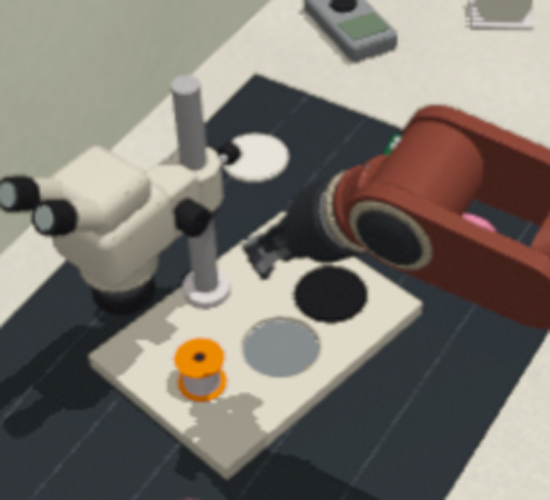

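Run:
```python
from h import *
p=np.load("stand.npy");c,q=np.cos(p[2]),np.sin(p[2])
inv=lambda P:np.array([c*(P[0]-p[0])+q*(P[1]-p[1]),-q*(P[0]-p[0])+c*(P[1]-p[1])])
t=lambda u:np.array(u)/2.5+[180-.3,80-.3]; s=lambda u:np.array(u)/2.5+[200-.3,80-.3]
for n,uvf,crop,C in (("top",t,"pics/p4.png",cam("top")),("side",s,"pics/p4s.png",cam("side"))):
    im=cv2.imread(crop);g=im.astype(int)
    seed={"top":((385,268),(455,273)),"side":((281,347),(330,294))}[n]
    for nm,sd,z in zip(("recess","plate"),seed,(.018,.030)):
        m=np.zeros((im.shape[0]+2,im.shape[1]+2),np.uint8)
        cv2.floodFill(im.copy(),m,sd,0,(28,)*3,(28,)*3,cv2.FLOODFILL_FIXED_RANGE|cv2.FLOODFILL_MASK_ONLY|(255<<8))
        m=m[1:-1,1:-1]; ct=max(cv2.findContours(m,cv2.RETR_EXTERNAL,cv2.CHAIN_APPROX_NONE)[0],key=cv2.contourArea)
        w=onz(uvf(ct[:,0]),z,C)[:,:2].astype(np.float32)
        (cx,cy),r=cv2.minEnclosingCircle(w); e=cv2.fitEllipse(w*1000)
        print(n,nm,np.round([cx,cy,r],4),"ell",np.round(e[0],1),np.round(e[1],1),"stand frame",inv(np.array(e[0])/1000).round(4))
```

```text
top recess [ 0.5376 -0.0347  0.0471] ell [537.5 -34.1] [91.4 91.6] stand frame [-0.039   0.0004]
top plate [ 0.5265 -0.1342  0.0435] ell [ 526.7 -134.4] [84.8 85. ] stand frame [-0.0285 -0.0999]
side recess [ 0.5398 -0.038   0.0473] ell [539.  -37.9] [90.4 93. ] stand frame [-0.0367 -0.0029]
side plate [ 0.5275 -0.1327  0.0456] ell [ 525.7 -133.2] [85.5 88. ] stand frame [-0.0297 -0.0989]
```

Run:
```python
from h import *
s=manip.state();R0=q2R(s["tool_rot"])
d=np.array([.5365-.526,-.0345+.134,0]);print(np.linalg.norm(d));d/=np.linalg.norm(d);print(d)
Rt=np.c_[[0,0,-1],d,np.cross([0,0,-1],d)]
rv=R.from_matrix(Rt@R0.T).as_rotvec();print(rv,np.linalg.norm(rv),rv/10)
print((np.array([.520,-.189,.12])-s["tool_pos"])*10)
for k in range(0,11,2): print((R.from_rotvec(rv*k/10).as_matrix()@R0)[:,0].round(2))
```

```text
0.10005248622598041
[0.10494492 0.99447804 0.        ]
[-0.54748551  0.69302874  1.49732711] 1.7383951508462652 [-0.05474855  0.06930287  0.14973271]
[ 0.07955804 -2.39490818 -1.65974996]
[ 0.71 -0.09 -0.7 ]
[ 0.61  0.03 -0.79]
[ 0.48  0.1  -0.87]
[ 0.32  0.12 -0.94]
[ 0.15  0.09 -0.98]
[ 0.  0. -1.]
```

Request:
{"op": "servo_tool", "data": {
  "twist": [
    [-0.0456, 0.0578, 0.1248],
    [-0.0456, 0.0578, 0.1248],
    [-0.0456, 0.0578, 0.1248],
    [-0.0456, 0.0578, 0.1248],
    [-0.0456, 0.0578, 0.1248],
    [-0.0456, 0.0578, 0.1248]
  ],
  "xyz": [
    [-0.8, -2, 0],
    [-0.2, -2, 0],
    [0.4, -2, 0],
    [0.5, -2, -1],
    [0.2, -2, -1],
    [0, -2, -1]
  ],
  "fingers": [0, 0, 0, 0, 0, 0]
}}

```text
time: 7.08
tool_pos: [0.5157, -0.0679, 0.2483]
tool_rot: [0.739, 0.391, 0.511, -0.197]
contact_force: [-0.2, -0.4, -0.2]
gripper_width: -0.001
```

Request:
{"op": "servo_tool", "data": {
  "twist": [
    [-0.0456, 0.0578, 0.1248],
    [-0.0456, 0.0578, 0.1248],
    [-0.0456, 0.0578, 0.1248],
    [-0.0456, 0.0578, 0.1248],
    [-0.0456, 0.0578, 0.1248],
    [-0.0456, 0.0578, 0.1248],
    [0, 0, 0]
  ],
  "xyz": [
    [0, -2, -2],
    [0, -2, -2],
    [0, -2, -2],
    [0, -2, -2],
    [0, -2, -2.3],
    [0.7, -2, -2.3],
    [0, 0, 0]
  ],
  "fingers": [0.7, 0.7, 0.7, 0.7, 0.7, 0.7, 0.7]
}}

```text
time: 7.95
tool_pos: [0.5217, -0.1864, 0.1198]
tool_rot: [0.707, 0.042, 0.704, -0.044]
contact_force: [-0.2, -0.5, -0.1]
gripper_width: 0.7
```

Run:
```python
from h import *
s=manip.state();print(s["time"],s["tool_pos"],q2R(s["tool_rot"]).round(3),s["joint_pos"].round(3),s["contact_force"])
a=vision.grab_frame("wrist");cv2.imwrite("pics/w1.png",a[:,:,::-1])
```

```text
7.95 [ 0.52165202 -0.18644094  0.11976936] [[ 0.004  0.121  0.993]
 [-0.003  0.993 -0.121]
 [-1.    -0.003  0.005]] [-4.770e-01 -2.400e-02  1.882e+00 -1.000e-03  1.277e+00 -3.550e-01] [-0.18569426 -0.49020084 -0.06482732]
```

View pics/w1.png

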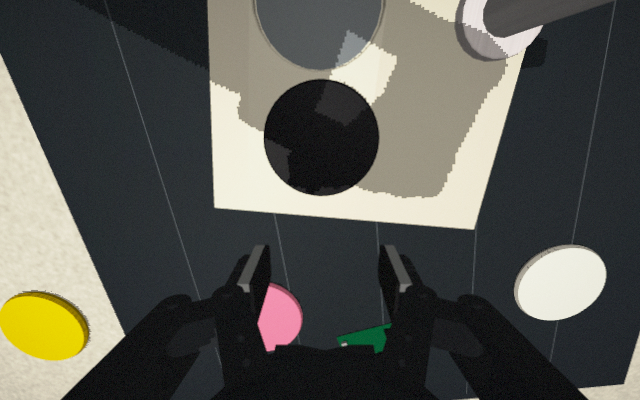

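Run:
```python
from h import *
C=cam("wrist");im=cv2.imread("pics/w1.png")
g=cv2.cvtColor(im,cv2.COLOR_BGR2GRAY)
m=((g<75)).astype(np.uint8)*255; m[:, :]=m
m2=np.zeros_like(m);cv2.circle(m2,(322,137),70,255,-1);m&=m2
ct=max(cv2.findContours(m,cv2.RETR_EXTERNAL,cv2.CHAIN_APPROX_NONE)[0],key=cv2.contourArea)
w=onz(ct[:,0].astype(float),.030,C)[:,:2].astype(np.float32)
print(cv2.minEnclosingCircle(w),cv2.fitEllipse(w*1000))
print("edge far plate pix col 320,row 195",onz([[322,195.5],[322,79],[264,138],[379,138]],.0285,C))
print("stand corner near",onz([[214,208],[474,229]],.022,C))
```

```text
((0.5253734588623047, -0.13487735390663147), 0.04701484367251396) ((525.423828125, -134.8684539794922), (92.49007415771484, 92.87482452392578), 47.69698715209961)
edge far plate pix col 320,row 195 [[ 0.52027017 -0.18234489  0.0285    ]
 [ 0.53198379 -0.08867123  0.0285    ]
 [ 0.47939372 -0.12722091  0.0285    ]
 [ 0.57278356 -0.13875185  0.0285    ]]
stand corner near [[ 0.42082128 -0.18428899  0.022     ]
 [ 0.65795267 -0.2353504   0.022     ]]
```

Request:
{"op": "servo_tool", "data": {
  "twist": [
    [0, 0, 0.008],
    [0, 0, 0.008],
    [0, 0, 0],
    [0, 0, 0]
  ],
  "xyz": [
    [-0.2, 0, -3],
    [0, 0, -3],
    [0, 0, -2.5],
    [0, 0, 0]
  ],
  "fingers": [0.7, 0.7, 0.7, 0.7]
}}

```text
time: 8.5
tool_pos: [0.519, -0.1856, 0.0369]
tool_rot: [0.708, 0.036, 0.704, -0.04]
contact_force: [-0.0, -0.3, -0.0]
gripper_width: 0.697
```

Run:
```python
from h import *
s=manip.state();print(s["time"],s["tool_pos"],s["contact_force"])
a=vision.grab_frame("wrist");cv2.imwrite("pics/w2.png",a[:,:,::-1])
```

```text
8.5 [ 0.51900139 -0.1855897   0.03688194] [-0.02943328 -0.29881691 -0.00766294]
```

View pics/w2.png

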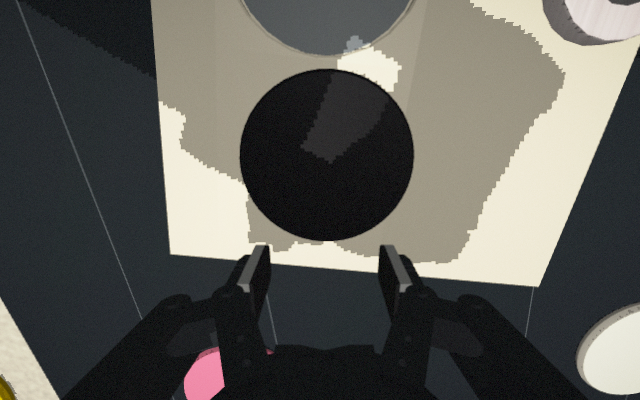

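Request:
{"op": "servo_tool", "data": {
  "twist": [
    [0, 0, 0],
    [0, 0, 0],
    [0, 0, 0],
    [0, 0, 0]
  ],
  "xyz": [
    [0, 0, -0.5],
    [0, 0, -0.3],
    [0, 0, -0.2],
    [0, 0, 0]
  ],
  "fingers": [0.7, 0.7, 0.7, 0.7]
}}

```text
time: 9.05
tool_pos: [0.5205, -0.1865, 0.028]
tool_rot: [0.709, 0.035, 0.703, -0.04]
contact_force: [-0.1, -0.1, -0.2]
gripper_width: 0.701
```

Request:
{"op": "servo_tool", "data": {
  "twist": [
    [0, 0, 0],
    [0, 0, 0],
    [0, 0, 0]
  ],
  "xyz": [
    [0, 0, -0.2],
    [0, 0, -0.2],
    [0, 0, 0]
  ],
  "fingers": [0.7, 0.7, 0.7]
}}

```text
time: 9.43
tool_pos: [0.5203, -0.1864, 0.0236]
tool_rot: [0.709, 0.035, 0.703, -0.04]
contact_force: [-0.4, 0.5, 0.1]
gripper_width: 0.697
```

Request:
{"op": "servo_tool", "data": {
  "twist": [
    [0, 0, 0],
    [0, 0, 0],
    [0, 0, 0]
  ],
  "xyz": [
    [0, 0, -0.15],
    [0, 0, -0.15],
    [0, 0, 0]
  ],
  "fingers": [0.7, 0.7, 0.7]
}}

```text
time: 9.8
tool_pos: [0.5204, -0.1864, 0.0208]
tool_rot: [0.709, 0.035, 0.703, -0.04]
contact_force: [-0.4, -1.1, -0.6]
gripper_width: 0.698
```

Request:
{"op": "servo_tool", "data": {
  "twist": [
    [0, 0, 0],
    [0, 0, 0],
    [0, 0, 0]
  ],
  "xyz": [
    [0, 0, -0.15],
    [0, 0, -0.1],
    [0, 0, 0]
  ],
  "fingers": [0.7, 0.7, 0.7]
}}

```text
time: 10.18
tool_pos: [0.5204, -0.1864, 0.0183]
tool_rot: [0.709, 0.035, 0.703, -0.04]
contact_force: [0.3, -0.4, -0.3]
gripper_width: 0.701
```

Request:
{"op": "servo_tool", "data": {
  "twist": [
    [0, 0, 0],
    [0, 0, 0],
    [0, 0, 0]
  ],
  "xyz": [
    [0, 0, -0.1],
    [0, 0, -0.1],
    [0, 0, 0]
  ],
  "fingers": [0.7, 0.7, 0.7]
}}

```text
time: 10.55
tool_pos: [0.5207, -0.1866, 0.0173]
tool_rot: [0.709, 0.035, 0.703, -0.04]
contact_force: [-2.0, 1.2, 5.5]
gripper_width: 0.699
```

Run:
```python
from h import *
s=manip.state();print(s["time"],s["tool_pos"],s["contact_force"])
a=vision.grab_frame("wrist");cv2.imwrite("pics/w3.png",cv2.resize(a[120:330,160:500],None,fx=2.3,fy=2.3)[:,:,::-1])
```

```text
10.55 [ 0.52066895 -0.18656972  0.01728039] [-2.00773616  1.22038938  5.50804551]
```

View pics/w3.png

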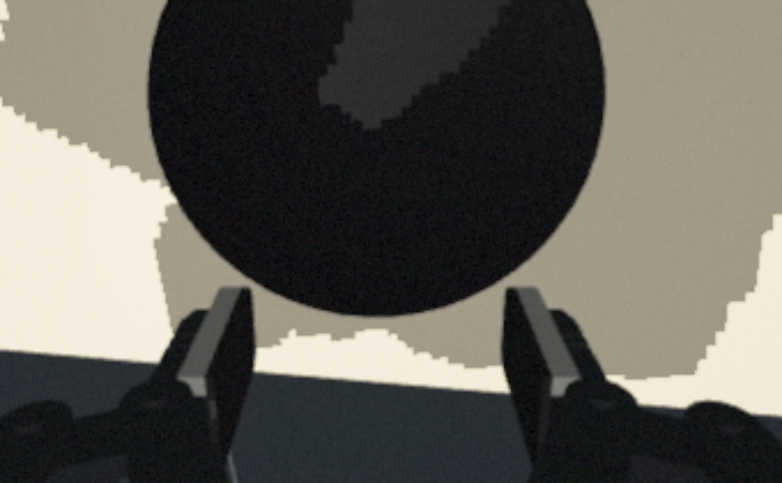

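Request:
{"op": "servo_tool", "data": {
  "twist": [
    [0, 0, 0],
    [0, 0, 0],
    [0, 0, 0],
    [0, 0, 0],
    [0, 0, 0],
    [0, 0, 0],
    [0, 0, 0],
    [0, 0, 0]
  ],
  "xyz": [
    [-0.05, 0, 0.25],
    [0.05, 0.5, 0],
    [0.05, 0.5, 0],
    [0.05, 0.5, 0],
    [0.05, 0.5, 0],
    [0.05, 0.5, 0],
    [0.05, 0.5, 0],
    [0.05, 0.5, 0]
  ],
  "fingers": [0.7, 0.7, 0.7, 0.7, 0.7, 0.7, 0.7, 0.7]
}}

```text
time: 11.6
tool_pos: [0.5235, -0.1511, 0.0189]
tool_rot: [0.709, 0.035, 0.703, -0.04]
contact_force: [-0.5, -1.2, -0.2]
gripper_width: 0.697
```

Run:
```python
from h import *
s=manip.state();print(s["time"],s["tool_pos"],s["contact_force"])
a=vision.grab_frame("wrist");cv2.imwrite("pics/w4.png",a[:,:,::-1])
```

```text
11.6 [ 0.52351501 -0.15114465  0.01893123] [-0.53825846 -1.23256113 -0.23957144]
```

View pics/w4.png

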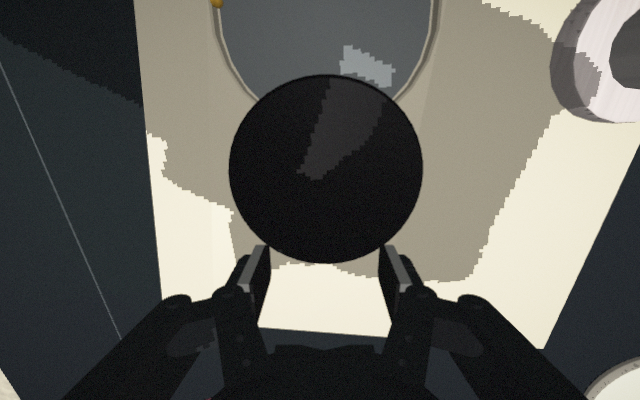

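Request:
{"op": "servo_tool", "data": {
  "twist": [
    [0, 0, 0],
    [0, 0, 0],
    [0, 0, 0],
    [0, 0, 0],
    [0, 0, 0],
    [0, 0, 0],
    [0, 0, 0],
    [0, 0, 0]
  ],
  "xyz": [
    [0.05, 0.5, 0],
    [0.06, 0.5, 0],
    [0.05, 0.5, 0],
    [0.06, 0.5, 0],
    [0.05, 0.5, 0],
    [0.06, 0.5, 0],
    [0.05, 0.5, 0],
    [0.06, 0.5, 0]
  ],
  "fingers": [0.7, 0.7, 0.7, 0.7, 0.7, 0.7, 0.7, 0.7]
}}

```text
time: 12.65
tool_pos: [0.528, -0.1112, 0.019]
tool_rot: [0.709, 0.035, 0.703, -0.04]
contact_force: [0.3, -0.8, -0.3]
gripper_width: 0.698
```

Request:
{"op": "servo_tool", "data": {
  "twist": [
    [0, 0, 0],
    [0, 0, 0],
    [0, 0, 0]
  ],
  "xyz": [
    [0.05, 0.5, 0],
    [0.06, 0.5, 0],
    [0, 0, 0]
  ],
  "fingers": [0.7, 0.7, 0.7]
}}

```text
time: 13.02
tool_pos: [0.529, -0.1011, 0.0189]
tool_rot: [0.709, 0.034, 0.703, -0.04]
contact_force: [-0.2, -0.2, 0.5]
gripper_width: 0.696
```

```bash
cat > look.py <<'E'
from h import *
import sys
s=manip.state();print(s["time"],s["tool_pos"].round(4),s["contact_force"].round(2))
a=vision.grab_frame("wrist");cv2.imwrite("pics/%s.png"%sys.argv[1],a[:,:,::-1])
E
python3 look.py w5
```

```text
13.025 [ 0.529  -0.1011  0.0189] [-0.17 -0.25  0.45]
```

View pics/w5.png

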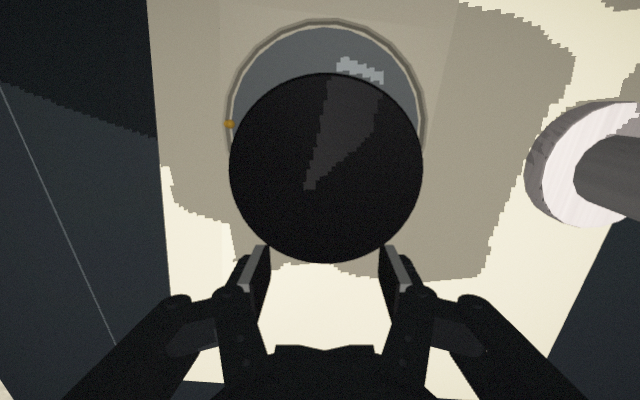

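Request:
{"op": "servo_tool", "data": {
  "twist": [
    [0, 0, 0],
    [0, 0, 0],
    [0, 0, 0],
    [0, 0, 0]
  ],
  "xyz": [
    [0.05, 0.5, 0],
    [0.06, 0.5, 0],
    [0.05, 0.4, 0],
    [0, 0, 0]
  ],
  "fingers": [0.7, 0.7, 0.7, 0.7]
}}

```text
time: 13.58
tool_pos: [0.5306, -0.0871, 0.0189]
tool_rot: [0.709, 0.034, 0.703, -0.04]
contact_force: [0.5, 0.4, -0.2]
gripper_width: 0.7
```

```bash
python3 look.py w6
```

```text
13.575 [ 0.5306 -0.0871  0.0189] [ 0.49  0.43 -0.22]
```

View pics/w6.png

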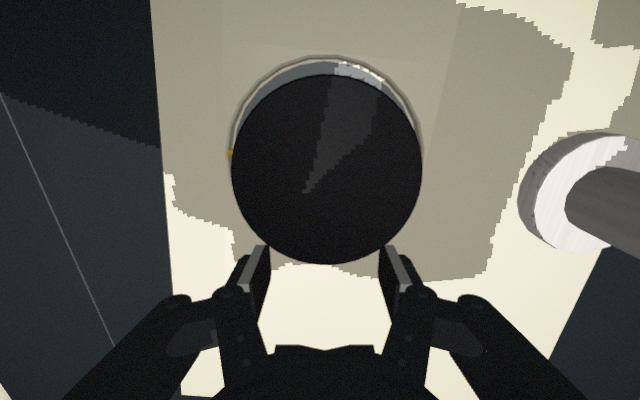

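Request:
{"op": "servo_tool", "data": {
  "twist": [
    [0, 0, 0],
    [0, 0, 0],
    [0, 0, 0],
    [0, 0, 0],
    [0, 0, 0]
  ],
  "xyz": [
    [0.02, 0.2, 0],
    [0.02, 0.2, 0],
    [0.02, 0.15, 0],
    [0, 0.1, 0],
    [0, 0, 0]
  ],
  "fingers": [0.7, 0.7, 0.7, 0.7, 0.7]
}}

```text
time: 14.25
tool_pos: [0.5313, -0.081, 0.0191]
tool_rot: [0.709, 0.035, 0.703, -0.04]
contact_force: [0.9, -0.8, 0.5]
gripper_width: 0.699
```

```bash
python3 look.py w7
```

```text
14.25 [ 0.5313 -0.081   0.0191] [ 0.86 -0.84  0.47]
```

View pics/w7.png

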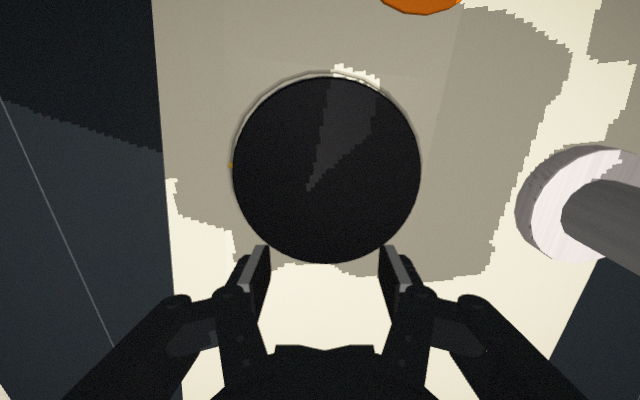

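Request:
{"op": "servo_tool", "data": {
  "twist": [
    [0, 0, 0],
    [0, 0, 0],
    [0, 0, 0]
  ],
  "xyz": [
    [0.0, 0.2, 0],
    [0.0, 0.15, 0],
    [0, 0, 0]
  ],
  "fingers": [0.7, 0.7, 0.7]
}}

```text
time: 14.68
tool_pos: [0.5315, -0.0781, 0.0193]
tool_rot: [0.709, 0.034, 0.703, -0.041]
contact_force: [0.5, -4.6, 0.8]
gripper_width: 0.7
```

```bash
python3 look.py w8
```

```text
14.675 [ 0.5315 -0.0781  0.0193] [ 0.5 -4.6  0.8]
```

View pics/w8.png

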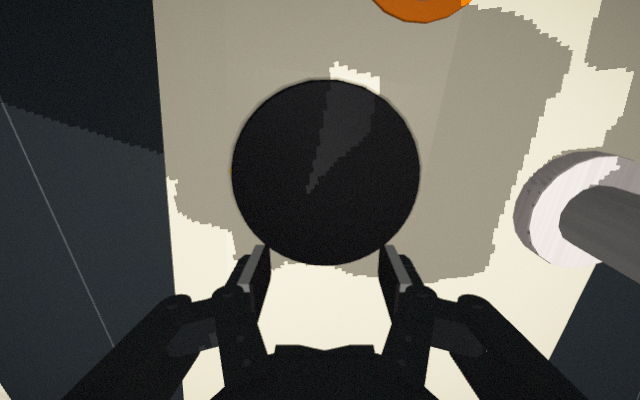

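Request:
{"op": "servo_tool", "data": {
  "twist": [
    [0, 0, 0],
    [0, 0, 0]
  ],
  "xyz": [
    [0.0, -0.2, 0],
    [0, 0, 0]
  ],
  "fingers": [0.7, 0.7]
}}

```text
time: 14.98
tool_pos: [0.5305, -0.0789, 0.0184]
tool_rot: [0.709, 0.035, 0.704, -0.04]
contact_force: [-0.8, 1.4, -0.4]
gripper_width: 0.704
```

```bash
python3 look.py w9
python3 - <<'E'
from h import *
w=cv2.imread("pics/w9.png"); a=vision.grab_frame("side")[:,:,::-1]
x=cv2.resize(w[50:290,200:450],None,fx=1.6,fy=1.6,interpolation=cv2.INTER_CUBIC); y=cv2.resize(a[170:266,270:370],(400,384),interpolation=cv2.INTER_CUBIC)
cv2.imwrite("pics/c9.png",np.hstack([x,y]))
E
```

```text
14.975 [ 0.5305 -0.0789  0.0184] [-0.82  1.43 -0.35]
```

View pics/c9.png

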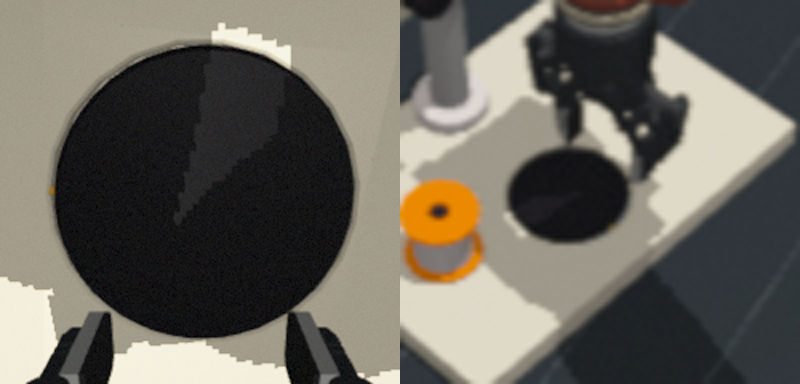

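Request:
{"op": "servo_tool", "data": {
  "twist": [
    [0, 0, 0],
    [0, 0, 0],
    [0, 0, 0],
    [0, 0, 0]
  ],
  "xyz": [
    [-0.1, -0.7, 0],
    [0, 0, 3],
    [0, 0, 4],
    [0, 0, 0]
  ],
  "fingers": [0.7, 0.7, 0.7, 0.7]
}}

```text
time: 15.58
tool_pos: [0.5329, -0.0875, 0.093]
tool_rot: [0.712, 0.034, 0.7, -0.041]
contact_force: [0.4, -0.0, 0.3]
gripper_width: 0.7
```

```bash
python3 look.py w10
python3 - <<'E'
from h import *
w=cv2.imread("pics/w10.png"); a=vision.grab_frame("side")[:,:,::-1]
x=cv2.resize(w[50:290,200:450],None,fx=1.6,fy=1.6,interpolation=cv2.INTER_CUBIC); y=cv2.resize(a[170:266,270:370],(400,384),interpolation=cv2.INTER_CUBIC)
cv2.imwrite("pics/c10.png",np.hstack([x,y]))
E
```

```text
15.575 [ 0.5329 -0.0875  0.093 ] [ 0.38 -0.01  0.31]
```

View pics/c10.png

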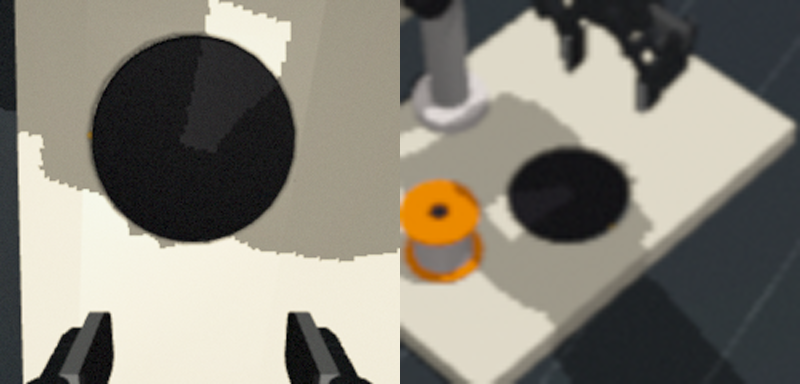

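View pics/w10.png

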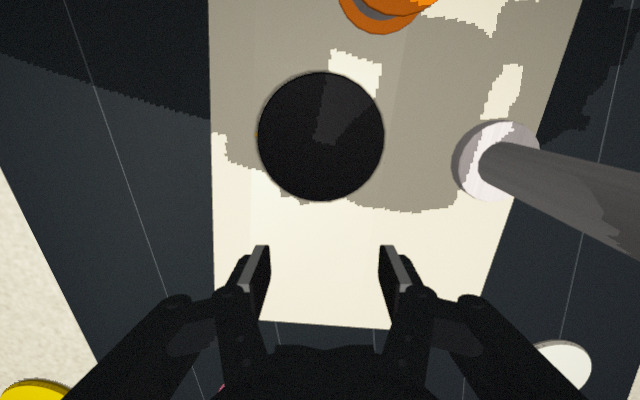

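```bash
cat > fit.py <<'E'
from h import *
from scipy.optimize import least_squares
def seg(img,seed,rad,thr):
    up=4; x0,y0=int(seed[0]-rad),int(seed[1]-rad); crop=img[y0:y0+2*rad,x0:x0+2*rad]
    g=cv2.resize(crop.max(2),None,fx=up,fy=up,interpolation=cv2.INTER_CUBIC)
    m=(g<thr).astype(np.uint8); n,l,st,_=cv2.connectedComponentsWithStats(m)
    k=l[rad*up,rad*up]; c=max(cv2.findContours((l==k).astype(np.uint8),cv2.RETR_EXTERNAL,cv2.CHAIN_APPROX_NONE)[0],key=cv2.contourArea)
    c=cv2.convexHull(c)
    full=c[:,0].astype(float); return (full+.5)/up-.5+[x0,y0]
th=np.linspace(0,2*np.pi,240,endpoint=False)
def model(p,C,off=(0,0)):
    Rm=R.from_rotvec([p[3],p[4],0]).as_matrix(); pts=[]
    for r,z in((.0458,.004),(.0475,.0005),(.0475,-.0005),(.0458,-.004)):
        pts.append(np.c_[r*np.cos(th),r*np.sin(th),np.full(240,z)]@Rm.T+p[:3])
    uv=proj(np.vstack(pts),C); h=cv2.convexHull(uv.astype(np.float32)); return h
def resid(p,obs):
    out=[]
    for i,(o,C,w) in enumerate(obs):
        h=model(p,C)
        out+= [w*cv2.pointPolygonTest(h,(float(a),float(b)),True) for a,b in o]
    return np.array(out)
E
python3 - <<'E'
from fit import *
w=cv2.imread("pics/w10.png"); sc=cam("wrist"); S=cam("side")
a=vision.grab_frame("side")[:,:,::-1]; cv2.imwrite("pics/side10.png",a)
ow=seg(w,(321,138),75,90); os_=seg(a,(312,219),25,70)
print(len(ow),len(os_),ow.min(0),ow.max(0),os_.min(0),os_.max(0))
for name,obs in(("w",[(ow,sc,1)]),("both",[(ow,sc,1),(os_,S,1)])):
    r=least_squares(resid,[.5365,-.0345,.02,0,0],args=(obs,),x_scale=[.01,.01,.01,.05,.05],diff_step=1e-4,loss="soft_l1",f_scale=.5)
    print(name,r.x.round(4),np.abs(r.fun).mean())
E
```

```text
78 38 [256.125  71.125] [383.875 200.625] [296.875 206.875] [326.375 229.875]
w [ 0.5326 -0.0329  0.0175  0.0008  0.0017] 0.21030282667219963
both [ 5.327e-01 -3.290e-02  1.790e-02  4.800e-03 -3.000e-04] 0.6328158838063885
```

Run:
```python
from fit import *
w=cv2.imread("pics/w10.png"); sc=cam("wrist"); S=cam("side"); a=cv2.imread("pics/side10.png")
ow=seg(w,(321,138),75,70); os_=seg(a,(312,219),25,60)
ys=np.array([.21,.978,0]) # stand y axis
for obsn in("w","both"):
  for t in(-.075,-.05,-.025,0,.025,.05,.075):
    rv=t*ys
    def f(q):
        p=np.array([q[0],q[1],q[2],rv[0],rv[1]]); o=[(ow,sc,1)]
        r=[resid(p,o)]
        if obsn=="both":
            p2=p.copy(); p2[:2]+=q[3:5]; r.append(resid(p2,[(os_,S,1)])); r.append(q[3:5]/.002)
        return np.concatenate(r)
    r=least_squares(f,[.5345,-.0335,.02,0.0001,0.0001],x_scale=[.01]*5,diff_step=1e-3,loss="soft_l1",f_scale=.3)
    print(obsn,t,r.x.round(4),round(r.cost,3))
big=cv2.resize(w[60:215,240:400],None,fx=4.5,fy=3.8,interpolation=cv2.INTER_CUBIC); cv2.imwrite("pics/big10.png",np.clip(big.astype(int)*2,0,255))
```

```text
w -0.075 [ 5.311e-01 -3.240e-02  1.580e-02  1.000e-04  1.000e-04] 5.525
w -0.05 [ 5.313e-01 -3.250e-02  1.560e-02  1.000e-04  1.000e-04] 4.427
w -0.025 [ 5.315e-01 -3.260e-02  1.550e-02  1.000e-04  1.000e-04] 3.445
w 0 [ 5.318e-01 -3.270e-02  1.540e-02  1.000e-04  1.000e-04] 2.581
w 0.025 [ 5.32e-01 -3.27e-02  1.54e-02  1.00e-04  1.00e-04] 1.874
w 0.05 [ 5.323e-01 -3.280e-02  1.550e-02  1.000e-04  1.000e-04] 1.426
w 0.075 [ 5.325e-01 -3.280e-02  1.560e-02  1.000e-04  1.000e-04] 1.38
both -0.075 [ 0.5311 -0.0324  0.0158  0.0068 -0.0026] 16.432
both -0.05 [ 0.5313 -0.0325  0.0156  0.0073 -0.0029] 14.665
both -0.025 [ 0.5315 -0.0326  0.0155  0.0078 -0.0032] 12.951
both 0 [ 0.5318 -0.0327  0.0154  0.0082 -0.0034] 11.292
both 0.025 [ 0.532  -0.0327  0.0154  0.0087 -0.0036] 9.732
both 0.05 [ 0.5323 -0.0328  0.0155  0.009  -0.0038] 8.402
both 0.075 [ 0.5325 -0.0328  0.0156  0.0092 -0.004 ] 7.481[ WARN:0@2.036] global loadsave.cpp:1063 imwrite_ Unsupported depth image for selected encoder is fallbacked to CV_8U.
```

View pics/big10.png

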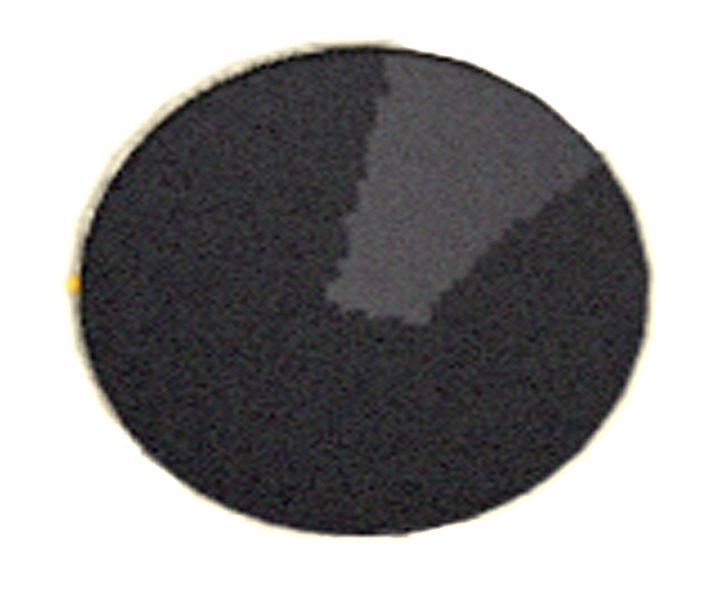

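Request:
{"op": "servo_tool", "data": {
  "twist": [
    [0, 0, 0],
    [0, 0, 0],
    [0, 0, 0],
    [0, 0, 0],
    [0, 0, 0]
  ],
  "xyz": [
    [-1.1, 2, 0],
    [-1.1, 2, 0],
    [-1.1, 2.1, -1],
    [0, 0, -1.5],
    [0, 0, 0]
  ],
  "fingers": [0, 0, 0, 0, 0]
}}

```text
time: 16.35
tool_pos: [0.4955, -0.0248, 0.0618]
tool_rot: [0.708, 0.034, 0.704, -0.04]
contact_force: [0.4, 0.0, 0.5]
gripper_width: -0.003
```

```bash
python3 look.py w11;  python3 - <<'E'
from h import *
a=vision.grab_frame("side")[:,:,::-1]
y=cv2.resize(a[150:270,230:390],None,fx=5,fy=5,interpolation=cv2.INTER_CUBIC); cv2.imwrite("pics/c11.png",y)
E
```

```text
16.35 [ 0.4955 -0.0248  0.0618] [0.38 0.02 0.53]
```

View pics/w11.png

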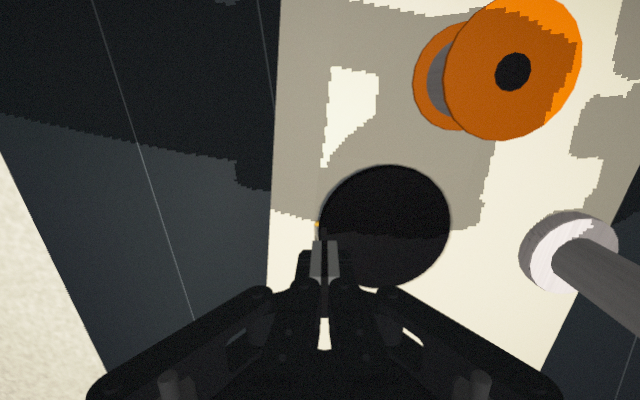

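View pics/c11.png

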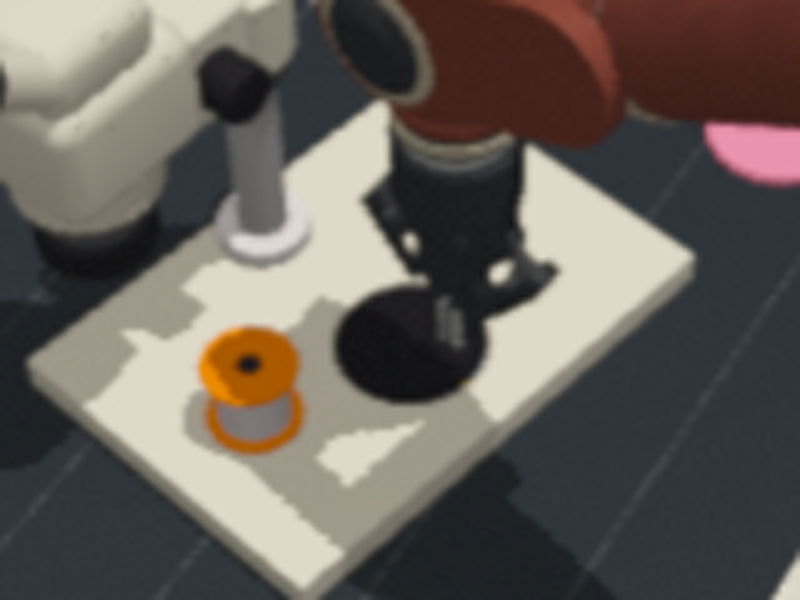

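Request:
{"op": "servo_tool", "data": {
  "twist": [
    [0, 0, 0],
    [0, 0, 0],
    [0, 0, 0]
  ],
  "xyz": [
    [0.4, -0.1, -1.5],
    [0, 0, -1.3],
    [0, 0, 0]
  ],
  "fingers": [0, 0, 0]
}}

```text
time: 16.82
tool_pos: [0.4998, -0.0264, 0.0339]
tool_rot: [0.708, 0.035, 0.704, -0.04]
contact_force: [-1.0, 0.8, -0.6]
gripper_width: 0.0
```

Request:
{"op": "servo_tool", "data": {
  "twist": [
    [0, 0, 0],
    [0, 0, 0],
    [0, 0, 0]
  ],
  "xyz": [
    [0, 0, -0.2],
    [0, 0, -0.15],
    [0, 0, 0]
  ],
  "fingers": [0, 0, 0]
}}

```text
time: 17.2
tool_pos: [0.5014, -0.0265, 0.0327]
tool_rot: [0.709, 0.034, 0.703, -0.04]
contact_force: [0.3, 0.6, 0.2]
gripper_width: 0.002
```

Request:
{"op": "servo_tool", "data": {
  "twist": [
    [0, 0, 0],
    [0, 0, 0],
    [0, 0, 0]
  ],
  "xyz": [
    [0, 0, -0.15],
    [0, 0, -0.15],
    [0, 0, 0]
  ],
  "fingers": [0, 0, 0]
}}

```text
time: 17.58
tool_pos: [0.5011, -0.0265, 0.0293]
tool_rot: [0.709, 0.035, 0.703, -0.04]
contact_force: [-0.4, -0.5, 1.4]
gripper_width: -0.002
```

Request:
{"op": "servo_tool", "data": {
  "twist": [
    [0, 0, 0],
    [0, 0, 0],
    [0, 0, 0]
  ],
  "xyz": [
    [0, 0, -0.1],
    [0, 0, 0],
    [0, 0, 0]
  ],
  "fingers": [0, 0, 0]
}}

```text
time: 17.95
tool_pos: [0.5012, -0.0265, 0.0285]
tool_rot: [0.709, 0.035, 0.703, -0.04]
contact_force: [0.6, -0.3, 0.3]
gripper_width: 0.002
```

Request:
{"op": "servo_tool", "data": {
  "twist": [
    [0, 0, 0],
    [0, 0, 0],
    [0, 0, 0]
  ],
  "xyz": [
    [0, 0, -0.1],
    [0, 0, 0],
    [0, 0, 0]
  ],
  "fingers": [0, 0, 0]
}}

```text
time: 18.32
tool_pos: [0.5013, -0.0265, 0.0275]
tool_rot: [0.709, 0.035, 0.703, -0.04]
contact_force: [-0.3, -0.1, -0.5]
gripper_width: 0.004
```

Request:
{"op": "servo_tool", "data": {
  "twist": [
    [0, 0, 0],
    [0, 0, 0]
  ],
  "xyz": [
    [0, 0, -0.1],
    [0, 0, 0]
  ],
  "fingers": [0, 0]
}}

```text
time: 18.58
tool_pos: [0.5013, -0.0266, 0.0266]
tool_rot: [0.709, 0.035, 0.703, -0.04]
contact_force: [-0.2, -0.8, 1.6]
gripper_width: -0.001
```

Request:
{"op": "servo_tool", "data": {
  "twist": [
    [0, 0, 0],
    [0, 0, 0]
  ],
  "xyz": [
    [0, 0, -0.1],
    [0, 0, 0]
  ],
  "fingers": [0, 0]
}}

```text
time: 18.82
tool_pos: [0.501, -0.0264, 0.0252]
tool_rot: [0.709, 0.035, 0.703, -0.04]
contact_force: [-0.0, 0.2, 1.2]
gripper_width: -0.001
```

Request:
{"op": "servo_tool", "data": {
  "twist": [
    [0, 0, 0],
    [0, 0, 0]
  ],
  "xyz": [
    [0, 0, -0.1],
    [0, 0, 0]
  ],
  "fingers": [0, 0]
}}

```text
time: 19.08
tool_pos: [0.501, -0.0265, 0.0242]
tool_rot: [0.709, 0.035, 0.703, -0.04]
contact_force: [0.0, 0.4, 0.8]
gripper_width: 0.003
```

Request:
{"op": "servo_tool", "data": {
  "twist": [
    [0, 0, 0],
    [0, 0, 0]
  ],
  "xyz": [
    [0, 0, -0.1],
    [0, 0, 0]
  ],
  "fingers": [0, 0]
}}

```text
time: 19.32
tool_pos: [0.5011, -0.0264, 0.0233]
tool_rot: [0.709, 0.035, 0.703, -0.04]
contact_force: [0.2, -0.6, -0.2]
gripper_width: -0.002
```

Request:
{"op": "servo_tool", "data": {
  "twist": [
    [0, 0, 0],
    [0, 0, 0]
  ],
  "xyz": [
    [0, 0, -0.1],
    [0, 0, 0]
  ],
  "fingers": [0, 0]
}}

```text
time: 19.58
tool_pos: [0.5011, -0.0265, 0.0223]
tool_rot: [0.709, 0.035, 0.703, -0.04]
contact_force: [-0.7, 0.2, -0.1]
gripper_width: -0.001
```

```bash
python3 look.py w12;  python3 - <<'E'
from h import *
a=vision.grab_frame("side")[:,:,::-1]
y=cv2.resize(a[190:260,280:360],None,fx=8,fy=8,interpolation=cv2.INTER_CUBIC); cv2.imwrite("pics/c12.png",y)
E
```

```text
19.575 [ 0.5011 -0.0265  0.0223] [-0.7  0.2 -0.1]
```

View pics/w12.png

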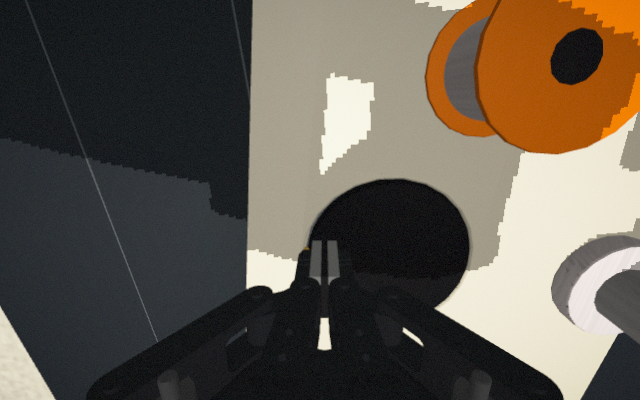

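View pics/c12.png

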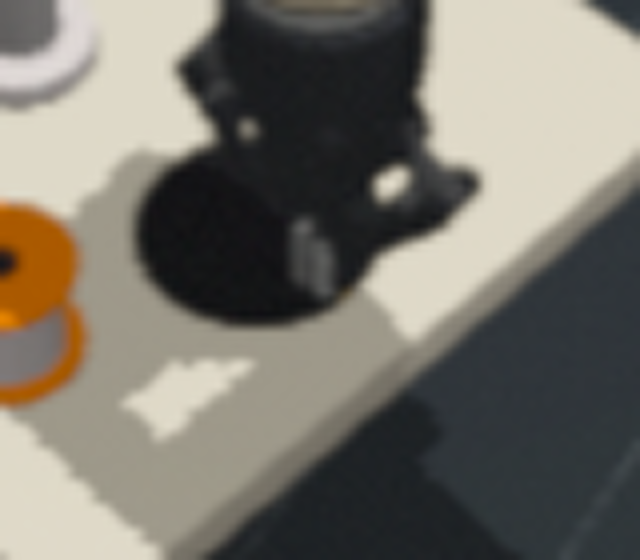

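Run:
```python
from h import *
T=cam("top")
print(onz(np.array([[364,190],[350,185],[378,187]])/2.5+[179.7,79.7],.215,T))
```

```text
[[ 0.61627897 -0.00719388  0.215     ]
 [ 0.62319592  0.01043236  0.215     ]
 [ 0.61967134 -0.02506284  0.215     ]]
```

Request:
{"op": "servo_tool", "data": {
  "twist": [
    [0, 0, 0],
    [0, 0, 0],
    [0, 0, 0],
    [0, 0, 0]
  ],
  "xyz": [
    [0, 0, 2.5],
    [2, -0.5, 2],
    [2, -0.5, 0],
    [0, 0, 0]
  ],
  "fingers": [0, 0, 0, 0]
}}

```text
time: 20.18
tool_pos: [0.5423, -0.0368, 0.0681]
tool_rot: [0.71, 0.035, 0.703, -0.041]
contact_force: [-0.8, 0.1, -0.5]
gripper_width: -0.003
```

```bash
python3 look.py w13;  python3 - <<'E'
from h import *
a=vision.grab_frame("side")[:,:,::-1]
y=cv2.resize(a[110:270,230:390],None,fx=3.7,fy=3.7,interpolation=cv2.INTER_CUBIC); cv2.imwrite("pics/c13.png",y)
E
```

```text
20.175 [ 0.5423 -0.0368  0.0681] [-0.76  0.13 -0.45]
```

View pics/w13.png

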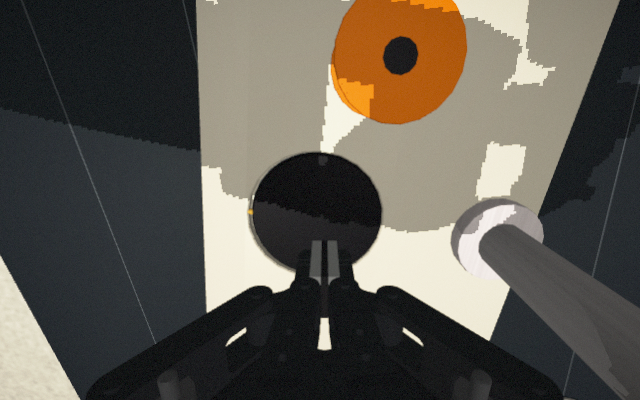

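View pics/c13.png

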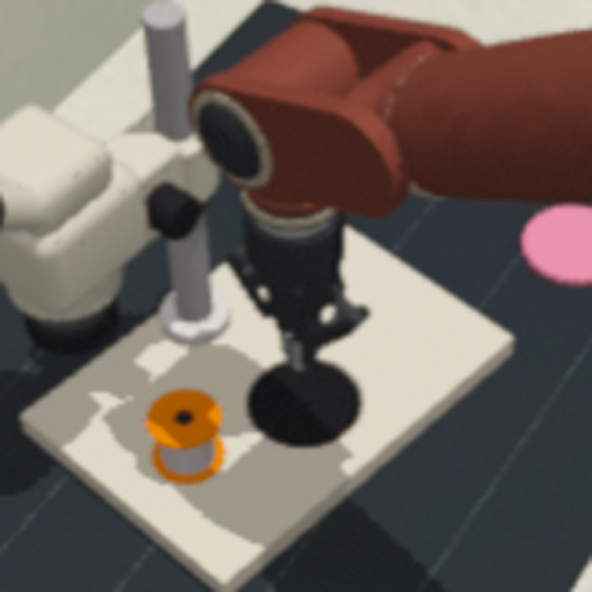

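Request:
{"op": "servo_tool", "data": {
  "twist": [
    [0, -0.12, 0],
    [0, -0.12, 0],
    [0, -0.11, 0],
    [0, 0, 0]
  ],
  "xyz": [
    [0.5, -0.1, 0],
    [1.2, -0.2, 0],
    [1.5, -0.3, -1],
    [0, 0, -1]
  ],
  "fingers": [0, 0, 0, 0]
}}

```text
time: 20.78
tool_pos: [0.5708, -0.0421, 0.0456]
tool_rot: [0.82, 0.041, 0.57, -0.034]
contact_force: [-1.0, -0.1, 0.1]
gripper_width: -0.001
```

```bash
python3 look.py w14;  python3 - <<'E'
from h import *
a=vision.grab_frame("side")[:,:,::-1]
y=cv2.resize(a[110:270,230:390],None,fx=3.7,fy=3.7,interpolation=cv2.INTER_CUBIC); cv2.imwrite("pics/c14.png",y)
E
```

```text
20.775 [ 0.5708 -0.0421  0.0456] [-0.96 -0.1   0.08]
```

View pics/w14.png

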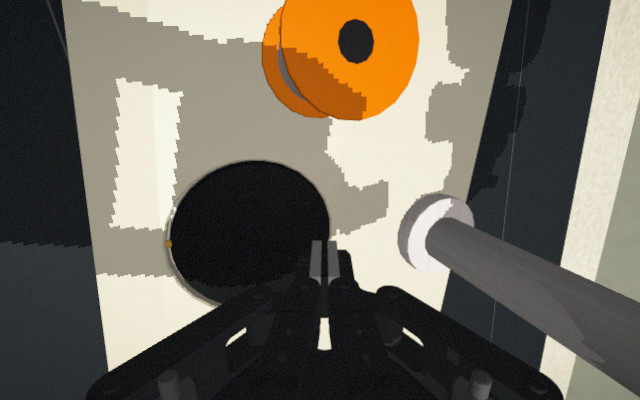

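View pics/c14.png

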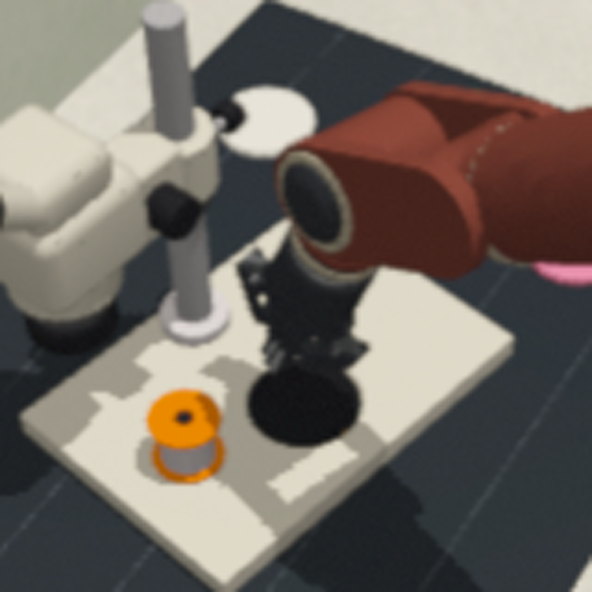

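Request:
{"op": "servo_tool", "data": {
  "twist": [
    [0, 0, 0],
    [0, 0, 0],
    [0, 0, 0]
  ],
  "xyz": [
    [0, 0, -0.6],
    [0, 0, -0.4],
    [0, 0, 0]
  ],
  "fingers": [0, 0, 0]
}}

```text
time: 21.25
tool_pos: [0.5732, -0.0424, 0.0371]
tool_rot: [0.821, 0.041, 0.569, -0.034]
contact_force: [-0.4, -0.6, 0.6]
gripper_width: -0.002
```

Request:
{"op": "servo_tool", "data": {
  "twist": [
    [0, 0, 0],
    [0, 0, 0]
  ],
  "xyz": [
    [0, 0, -0.2],
    [0, 0, 0]
  ],
  "fingers": [0, 0]
}}

```text
time: 21.5
tool_pos: [0.5732, -0.0425, 0.0354]
tool_rot: [0.821, 0.041, 0.569, -0.034]
contact_force: [-0.9, -0.5, -0.3]
gripper_width: -0.001
```

Request:
{"op": "servo_tool", "data": {
  "twist": [
    [0, 0, 0],
    [0, 0, 0]
  ],
  "xyz": [
    [0, 0, -0.1],
    [0, 0, 0]
  ],
  "fingers": [0, 0]
}}

```text
time: 21.75
tool_pos: [0.5732, -0.0425, 0.0344]
tool_rot: [0.821, 0.041, 0.569, -0.034]
contact_force: [-0.1, -1.1, 0.6]
gripper_width: 0.001
```

Request:
{"op": "servo_tool", "data": {
  "twist": [
    [0, 0, 0],
    [0, 0, 0]
  ],
  "xyz": [
    [0, 0, -0.1],
    [0, 0, 0]
  ],
  "fingers": [0, 0]
}}

```text
time: 22.0
tool_pos: [0.5731, -0.0425, 0.0334]
tool_rot: [0.821, 0.041, 0.569, -0.034]
contact_force: [-0.3, 0.1, 0.5]
gripper_width: 0.002
```

Request:
{"op": "servo_tool", "data": {
  "twist": [
    [0, 0, 0],
    [0, 0, 0],
    [0, 0, 0],
    [0, 0, 0]
  ],
  "xyz": [
    [0, 0, -0.1],
    [0, 0, 0],
    [0, 0, -0.1],
    [0, 0, 0]
  ],
  "fingers": [0, 0, 0, 0]
}}

```text
time: 22.5
tool_pos: [0.5731, -0.0425, 0.0314]
tool_rot: [0.821, 0.041, 0.569, -0.034]
contact_force: [0.9, 0.5, -0.4]
gripper_width: 0.001
```

Request:
{"op": "servo_tool", "data": {
  "twist": [
    [0, 0, 0],
    [0, 0, 0]
  ],
  "xyz": [
    [0, 0, -0.1],
    [0, 0, 0]
  ],
  "fingers": [0, 0]
}}

```text
time: 22.75
tool_pos: [0.5731, -0.0425, 0.0303]
tool_rot: [0.821, 0.041, 0.569, -0.034]
contact_force: [0.5, 0.2, -0.2]
gripper_width: -0.005
```

Request:
{"op": "servo_tool", "data": {
  "twist": [
    [0, 0, 0],
    [0, 0, 0]
  ],
  "xyz": [
    [0, 0, -0.1],
    [0, 0, 0]
  ],
  "fingers": [0, 0]
}}

```text
time: 23.0
tool_pos: [0.5732, -0.0425, 0.0294]
tool_rot: [0.821, 0.041, 0.569, -0.034]
contact_force: [-0.6, 0.4, 0.7]
gripper_width: 0.004
```

Request:
{"op": "servo_tool", "data": {
  "twist": [
    [0, 0, 0],
    [0, 0, 0]
  ],
  "xyz": [
    [0, 0, -0.1],
    [0, 0, 0]
  ],
  "fingers": [0, 0]
}}

```text
time: 23.25
tool_pos: [0.5731, -0.0425, 0.0283]
tool_rot: [0.821, 0.041, 0.569, -0.034]
contact_force: [0.5, -0.3, -0.6]
gripper_width: -0.001
```

Request:
{"op": "servo_tool", "data": {
  "twist": [
    [0, 0, 0],
    [0, 0, 0]
  ],
  "xyz": [
    [0, 0, -0.1],
    [0, 0, 0]
  ],
  "fingers": [0, 0]
}}

```text
time: 23.5
tool_pos: [0.5731, -0.0425, 0.0273]
tool_rot: [0.821, 0.041, 0.569, -0.034]
contact_force: [0.7, 0.2, -0.2]
gripper_width: -0.002
```

Request:
{"op": "servo_tool", "data": {
  "twist": [
    [0, 0, 0],
    [0, 0, 0]
  ],
  "xyz": [
    [0, 0, -0.1],
    [0, 0, 0]
  ],
  "fingers": [0, 0]
}}

```text
time: 23.75
tool_pos: [0.5731, -0.0425, 0.0263]
tool_rot: [0.821, 0.041, 0.569, -0.034]
contact_force: [0.1, -0.4, 0.4]
gripper_width: -0.002
```

```bash
python3 look.py w15
```

```text
23.75 [ 0.5731 -0.0425  0.0263] [ 0.1  -0.39  0.37]
```

View pics/w15.png

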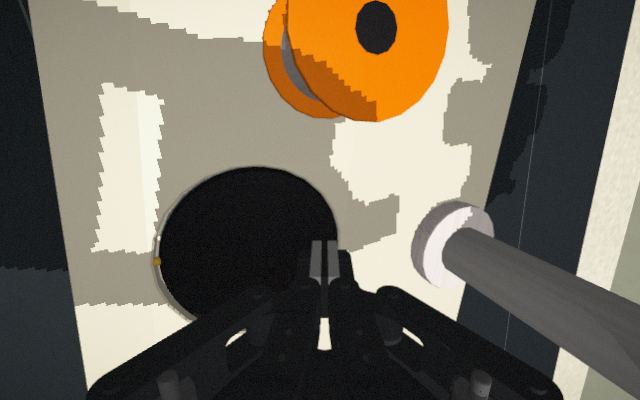

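Request:
{"op": "servo_tool", "data": {
  "twist": [
    [0, 0, 0],
    [0, 0, 0]
  ],
  "xyz": [
    [0, 0, -0.1],
    [0, 0, 0]
  ],
  "fingers": [0, 0]
}}

```text
time: 24.05
tool_pos: [0.5731, -0.0425, 0.0253]
tool_rot: [0.821, 0.041, 0.569, -0.034]
contact_force: [-0.2, -0.1, -0.2]
gripper_width: -0.001
```

Request:
{"op": "servo_tool", "data": {
  "twist": [
    [0, 0, 0],
    [0, 0, 0]
  ],
  "xyz": [
    [0, 0, -0.1],
    [0, 0, 0]
  ],
  "fingers": [0, 0]
}}

```text
time: 24.3
tool_pos: [0.5733, -0.0425, 0.0245]
tool_rot: [0.821, 0.041, 0.569, -0.034]
contact_force: [-0.3, -0.5, -0.1]
gripper_width: -0.0
```

Request:
{"op": "servo_tool", "data": {
  "twist": [
    [0, 0, 0],
    [0, 0, 0]
  ],
  "xyz": [
    [0, 0, -0.1],
    [0, 0, 0]
  ],
  "fingers": [0, 0]
}}

```text
time: 24.55
tool_pos: [0.5736, -0.0426, 0.0241]
tool_rot: [0.821, 0.041, 0.568, -0.034]
contact_force: [-2.3, 0.4, 4.0]
gripper_width: 0.001
```

Request:
{"op": "servo_tool", "data": {
  "twist": [
    [0, 0, 0],
    [0, 0.12, 0],
    [0, 0.12, 0],
    [0, 0.11, 0],
    [0, 0, 0]
  ],
  "xyz": [
    [0, 0, 1.5],
    [-1.8, 0.4, 0.5],
    [-1.8, 0.4, 0],
    [-1.8, 0.4, -0.5],
    [-1.8, 0.4, -0.5]
  ],
  "fingers": [0, 0, 0, 0, 0]
}}

```text
time: 25.18
tool_pos: [0.5029, -0.0267, 0.035]
tool_rot: [0.71, 0.034, 0.702, -0.041]
contact_force: [0.2, 0.8, 0.5]
gripper_width: -0.003
```

Request:
{"op": "servo_tool", "data": {
  "twist": [
    [0, 0, 0],
    [0, 0, 0]
  ],
  "xyz": [
    [0, 0, -0.5],
    [0, 0, 0]
  ],
  "fingers": [0, 0]
}}

```text
time: 25.42
tool_pos: [0.5014, -0.0266, 0.0285]
tool_rot: [0.709, 0.035, 0.703, -0.04]
contact_force: [0.7, -0.9, -0.3]
gripper_width: 0.002
```

Request:
{"op": "servo_tool", "data": {
  "twist": [
    [0, 0, 0],
    [0, 0, 0],
    [0, 0, 0],
    [0, 0, 0]
  ],
  "xyz": [
    [0, 0, -0.2],
    [0, 0, -0.2],
    [0, 0, -0.15],
    [0, 0, 0]
  ],
  "fingers": [0, 0, 0, 0]
}}

```text
time: 25.92
tool_pos: [0.5012, -0.0265, 0.0228]
tool_rot: [0.709, 0.035, 0.703, -0.04]
contact_force: [1.0, 0.4, -0.1]
gripper_width: 0.001
```

Request:
{"op": "servo_tool", "data": {
  "twist": [
    [0, 0, 0],
    [0, 0, 0]
  ],
  "xyz": [
    [0, 0, -0.1],
    [0, 0, 0]
  ],
  "fingers": [0, 0]
}}

```text
time: 26.18
tool_pos: [0.5014, -0.0266, 0.0221]
tool_rot: [0.709, 0.035, 0.703, -0.04]
contact_force: [0.4, -0.5, 0.4]
gripper_width: 0.004
```

Request:
{"op": "servo_tool", "data": {
  "twist": [
    [0, 0, 0],
    [0, 0, 0]
  ],
  "xyz": [
    [0, 0, -0.1],
    [0, 0, 0]
  ],
  "fingers": [0, 0]
}}

```text
time: 26.42
tool_pos: [0.5015, -0.0266, 0.0221]
tool_rot: [0.709, 0.034, 0.703, -0.04]
contact_force: [-2.7, 0.5, 7.5]
gripper_width: 0.001
```

Request:
{"op": "servo_tool", "data": {
  "twist": [
    [0, 0, 0],
    [0, 0, 0],
    [0, 0, 0]
  ],
  "xyz": [
    [0, 0, -0.06],
    [0, 0, 0],
    [0, 0, 0]
  ],
  "fingers": [0, 0, 0]
}}

```text
time: 26.8
tool_pos: [0.5015, -0.0266, 0.022]
tool_rot: [0.709, 0.034, 0.703, -0.04]
contact_force: [-5.5, 1.1, 11.2]
gripper_width: -0.002
```

Request:
{"op": "servo_tool", "data": {
  "twist": [
    [0, 0, 0],
    [0, 0, 0],
    [0, 0, 0],
    [0, 0, 0],
    [0, 0, 0]
  ],
  "xyz": [
    [0, 0, 0.5],
    [0, 0, 2],
    [0, -3, 4],
    [0, -4, 4],
    [0, 0, 0]
  ],
  "fingers": [0, 0, 0, 0, 0]
}}

```text
time: 27.42
tool_pos: [0.504, -0.0993, 0.1299]
tool_rot: [0.712, 0.035, 0.7, -0.043]
contact_force: [1.0, 0.3, -0.7]
gripper_width: 0.001
```

```bash
python3 look.py w16;python3 - <<'E'
from h import *
a=vision.grab_frame("side")[:,:,::-1]; cv2.imwrite("pics/side16.png",a)
w=cv2.imread("pics/w16.png")
y=cv2.resize(a[190:260,275:355],None,fx=5,fy=5,interpolation=cv2.INTER_CUBIC); x=cv2.imread("pics/side10.png")[190:260,275:355];x=cv2.resize(x,None,fx=5,fy=5,interpolation=cv2.INTER_CUBIC)
cv2.imwrite("pics/c16.png",np.hstack([x,y]))
E
```

```text
27.425 [ 0.504  -0.0993  0.1299] [ 0.95  0.28 -0.69]
```

View pics/w16.png

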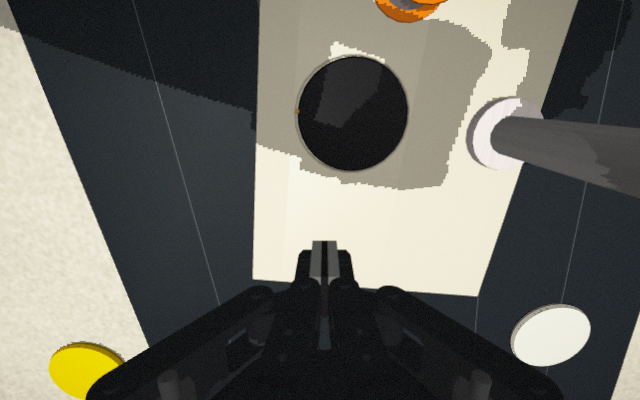

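View pics/c16.png

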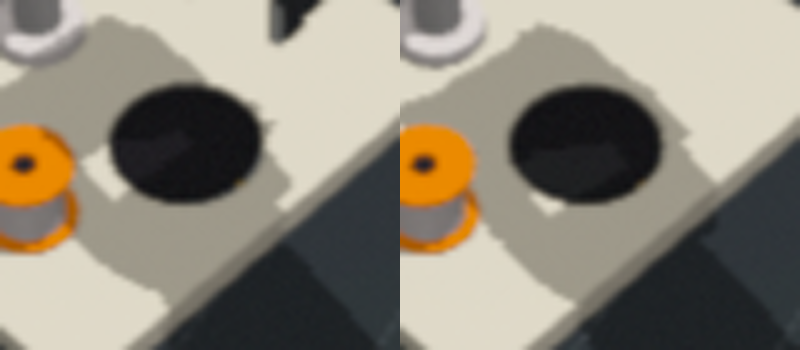

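Request:
{"op": "servo_tool", "data": {
  "twist": [
    [0, 0, 0],
    [0, 0, 0],
    [0, 0, 0],
    [0, 0, 0]
  ],
  "xyz": [
    [0, -1, -4],
    [0, 0, -3],
    [0, 0, -2.7],
    [0, 0, 0]
  ],
  "fingers": [0, 0, 0, 0]
}}

```text
time: 28.02
tool_pos: [0.4986, -0.1047, 0.0249]
tool_rot: [0.707, 0.035, 0.705, -0.039]
contact_force: [-0.5, -0.2, 0.9]
gripper_width: 0.0
```

Request:
{"op": "servo_tool", "data": {
  "twist": [
    [0, 0, 0],
    [0, 0, 0],
    [0, 0, 0]
  ],
  "xyz": [
    [0, 0, -0.4],
    [0, 0, 0],
    [0, 0, 0]
  ],
  "fingers": [0, 0, 0]
}}

```text
time: 28.4
tool_pos: [0.5015, -0.1065, 0.0249]
tool_rot: [0.71, 0.034, 0.703, -0.04]
contact_force: [0.1, -0.5, -0.1]
gripper_width: 0.003
```

Request:
{"op": "servo_tool", "data": {
  "twist": [
    [0, 0, 0],
    [0, 0, 0]
  ],
  "xyz": [
    [0, 0, -0.15],
    [0, 0, 0]
  ],
  "fingers": [0, 0]
}}

```text
time: 28.65
tool_pos: [0.5012, -0.1065, 0.0229]
tool_rot: [0.709, 0.035, 0.703, -0.04]
contact_force: [-0.9, -0.3, -0.3]
gripper_width: -0.0
```

Request:
{"op": "servo_tool", "data": {
  "twist": [
    [0, 0, 0],
    [0, 0, 0]
  ],
  "xyz": [
    [0, 0, -0.1],
    [0, 0, 0]
  ],
  "fingers": [0, 0]
}}

```text
time: 28.9
tool_pos: [0.5013, -0.1066, 0.0221]
tool_rot: [0.709, 0.035, 0.703, -0.04]
contact_force: [-0.8, -0.3, 1.4]
gripper_width: -0.001
```

Request:
{"op": "servo_tool", "data": {
  "twist": [
    [0, 0, 0],
    [0, 0, 0]
  ],
  "xyz": [
    [0, 0, -0.1],
    [0, 0, 0]
  ],
  "fingers": [0, 0]
}}

```text
time: 29.15
tool_pos: [0.5014, -0.1066, 0.022]
tool_rot: [0.709, 0.035, 0.703, -0.04]
contact_force: [-3.4, 1.0, 9.0]
gripper_width: -0.002
```

Request:
{"op": "servo_tool", "data": {
  "twist": [
    [0, 0, 0],
    [0, 0, 0],
    [0, 0, 0],
    [0, 0, 0]
  ],
  "xyz": [
    [0, 0, 1.5],
    [1.5, 1.8, 0],
    [1.5, 1.9, -0.8],
    [0, 0, 0]
  ],
  "fingers": [0, 0, 0, 0]
}}

```text
time: 29.65
tool_pos: [0.5316, -0.0687, 0.028]
tool_rot: [0.709, 0.034, 0.703, -0.04]
contact_force: [0.0, 0.5, -0.1]
gripper_width: 0.002
```

Request:
{"op": "servo_tool", "data": {
  "twist": [
    [0, 0, 0],
    [0, 0, 0],
    [0, 0, 0],
    [0, 0, 0]
  ],
  "xyz": [
    [0, 0, -0.2],
    [0, 0, -0.2],
    [0, 0, -0.1],
    [0, 0, 0]
  ],
  "fingers": [0, 0, 0, 0]
}}

```text
time: 30.15
tool_pos: [0.531, -0.0698, 0.0228]
tool_rot: [0.709, 0.035, 0.703, -0.041]
contact_force: [-0.7, -0.9, 0.6]
gripper_width: 0.002
```

Request:
{"op": "servo_tool", "data": {
  "twist": [
    [0, 0, 0],
    [0, 0, 0]
  ],
  "xyz": [
    [0, 0, -0.1],
    [0, 0, 0]
  ],
  "fingers": [0, 0]
}}

```text
time: 30.4
tool_pos: [0.5314, -0.0697, 0.0221]
tool_rot: [0.709, 0.034, 0.703, -0.04]
contact_force: [-1.3, -1.0, 0.4]
gripper_width: -0.002
```

Request:
{"op": "servo_tool", "data": {
  "twist": [
    [0, -0.1, 0],
    [0, -0.1, 0],
    [0, 0, 0],
    [0, 0, 0]
  ],
  "xyz": [
    [0, 0, 1.5],
    [1.5, 1.4, 0],
    [2.1, 1.4, -0.4],
    [0, 0, 0]
  ],
  "fingers": [0, 0, 0, 0]
}}

```text
time: 30.9
tool_pos: [0.5676, -0.0409, 0.0329]
tool_rot: [0.776, 0.038, 0.629, -0.036]
contact_force: [0.3, -0.6, 0.3]
gripper_width: -0.004
```

Request:
{"op": "servo_tool", "data": {
  "twist": [
    [0, 0, 0],
    [0, 0, 0],
    [0, 0, 0],
    [0, 0, 0]
  ],
  "xyz": [
    [0, 0, -0.2],
    [0, 0, -0.2],
    [0, 0, -0.2],
    [0, 0, 0]
  ],
  "fingers": [0, 0, 0, 0]
}}

```text
time: 31.4
tool_pos: [0.5669, -0.0417, 0.0265]
tool_rot: [0.776, 0.039, 0.629, -0.037]
contact_force: [0.2, -0.6, 0.4]
gripper_width: 0.002
```

Request:
{"op": "servo_tool", "data": {
  "twist": [
    [0, 0, 0],
    [0, 0, 0]
  ],
  "xyz": [
    [0, 0, -0.1],
    [0, 0, 0]
  ],
  "fingers": [0, 0]
}}

```text
time: 31.65
tool_pos: [0.5672, -0.0415, 0.0259]
tool_rot: [0.776, 0.038, 0.629, -0.037]
contact_force: [-0.0, 0.1, -0.7]
gripper_width: 0.003
```

Request:
{"op": "servo_tool", "data": {
  "twist": [
    [0, 0, 0],
    [0, 0, 0]
  ],
  "xyz": [
    [0, 0, -0.15],
    [0, 0, 0]
  ],
  "fingers": [0, 0]
}}

```text
time: 31.9
tool_pos: [0.5671, -0.0415, 0.0242]
tool_rot: [0.776, 0.038, 0.629, -0.037]
contact_force: [-0.0, -0.6, 0.0]
gripper_width: 0.003
```

Request:
{"op": "servo_tool", "data": {
  "twist": [
    [0, 0, 0],
    [0, 0, 0]
  ],
  "xyz": [
    [0, 0, -0.1],
    [0, 0, 0]
  ],
  "fingers": [0, 0]
}}

```text
time: 32.15
tool_pos: [0.5673, -0.0415, 0.0234]
tool_rot: [0.776, 0.038, 0.629, -0.037]
contact_force: [-0.1, 0.3, -0.1]
gripper_width: -0.006
```

Request:
{"op": "servo_tool", "data": {
  "twist": [
    [0, 0, 0],
    [0, 0, 0]
  ],
  "xyz": [
    [0, 0, -0.1],
    [0, 0, 0]
  ],
  "fingers": [0, 0]
}}

```text
time: 32.4
tool_pos: [0.5674, -0.0415, 0.0231]
tool_rot: [0.776, 0.038, 0.629, -0.037]
contact_force: [-4.3, 0.9, 5.3]
gripper_width: -0.002
```

Request:
{"op": "servo_tool", "data": {
  "twist": [
    [0, 0, 0],
    [0, 0.1, 0],
    [0, 0.1, 0],
    [0, 0, 0],
    [0, 0, 0],
    [0, 0, 0],
    [0, 0, 0]
  ],
  "xyz": [
    [-0.2, 0, 1],
    [-2, -1, 3],
    [-2, -4, 4],
    [-2, -5, 3],
    [-2, -5, 2],
    [-2, -5, 0],
    [0, 0, 0]
  ],
  "fingers": [0, 0, 0, 0, 0, 0, 0]
}}

```text
time: 33.28
tool_pos: [0.4642, -0.2443, 0.1534]
tool_rot: [0.71, 0.036, 0.702, -0.043]
contact_force: [-0.3, 0.4, -0.1]
gripper_width: -0.001
```

Request:
{"op": "servo_tool", "data": {
  "twist": [
    [0, 0, 0],
    [0, 0, 0]
  ],
  "xyz": [
    [0, 0, 0],
    [0, 0, 0]
  ],
  "fingers": [0, 0]
}}

```text
time: 33.52
tool_pos: [0.4655, -0.2402, 0.152]
tool_rot: [0.709, 0.034, 0.703, -0.04]
contact_force: [0.2, 0.4, 0.0]
gripper_width: -0.001
```

```bash
python3 look.py w20
python3 - <<'E'
from h import *
a=vision.grab_frame("side")[:,:,::-1];b=vision.grab_frame("top")[:,:,::-1]
cv2.imwrite("pics/f20.png",np.hstack([cv2.resize(a[100:360,140:400],(400,400)),cv2.resize(b[80:280,180:480],(400,267)) if 0 else cv2.copyMakeBorder(cv2.resize(b[80:280,190:470],(400,286)),0,114,0,0,cv2.BORDER_CONSTANT)]))
E
```

```text
33.525 [ 0.4655 -0.2402  0.152 ] [0.18 0.36 0.01]
```

View pics/w20.png

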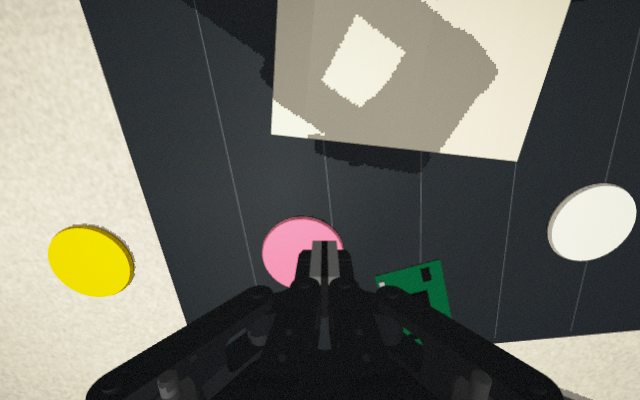

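View pics/f20.png

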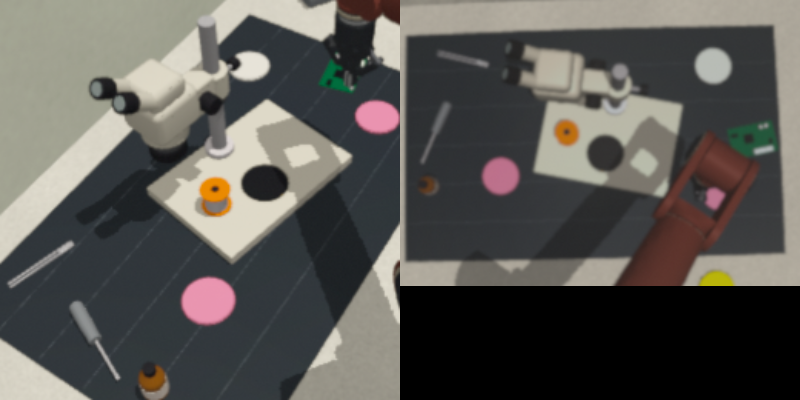

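```bash
python3 -c "
from plant import job,manip
print(job.job_done(), manip.state()['time'])"
```

```text
the job is handed in; nothing more can be done
the job is handed in; nothing more can be done
```

The job is handed in, at about 34 s on the robot's clock. The head is swung aside and the plate lies in the recess, flush as far as I could measure.

- **Head:** I swung it about a quarter turn towards the spool side, to an estimated joint angle of -1.5 to -1.6 rad. It stayed there in the last pictures.
- **Plate:** I slid it about 100 mm across the base with both fingers behind its rim, until it dropped into the recess. The push peaked at about 4.6 N against the far wall.
- **Flush check:** with closed fingers I touched the base at 22.1 mm, the plate's catch side at 22.1 mm, and its near-wing edge at about 22 mm (only 0.4 N felt there). The pole side read 23.1–23.4 mm with the tool tilted, about 22.2 mm once I allow for the tilt. I did not touch the edge nearest the spool.
- **Other items:** the spool, flux bottle, circuit board and screwdriver look undisturbed in the last pictures. I did not measure their positions again.

**Uncertain:** I never saw the plate snap in. My camera fit before pressing weakly suggested the catch edge was up, but the touch checks already found it level. It may have snapped in during my first approach there, when the arm probably overshot by a few mm, or it may have dropped in fully by itself. I then pressed the catch edge with about 11 N and it did not move.

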